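Scoop a portion of radish balls from the lidded pan

ROBOT

A 6-joint arm with a two-finger parallel gripper is mounted at the origin on the work surface. World frame = base frame: x ahead of the robot, y to its left, z up, the work surface at z = 0. Lengths are in m, angles in rad, forces in N, time in s.
With the tool pointing down it reaches from about 0.325 to 0.775 m from the base axis. Payload 5.5 kg.
Tool frame: the origin (TCP) lies between the finger pads; the fingertips stand 8 mm ahead of it and the grasp point (between the pads) lies 11 mm behind it; z points along the fingers, y is the line along which they close (so a half turn about z gives the same grasp; the last joint's range is limited). The gripper opens to 85 mm and grips with 20 to 120 N. Pads are 22 mm wide; open, the fingers measure 114 mm over their backs; the gripper's body (76 mm by 85 mm) begins 54 mm behind the grasp point. The pads swing forward as they close: fully open they stand 13 mm farther back than shut.
Start: joints at [1.291, 0.091, 1.231, -0, 1.82, -0.057], TCP at [0.133, 0.585, 0.239] pointing down, gripper open.
Joint ranges: [-2.87, 2.87], [-0.86, 2.18], [0.17, 2.46], [-1.51, 4.65], [0.06, 2.69], [-2.65, 2.65]. Speed limits (rad/s): [2.57, 2.57, 3.01, 3.14, 3.14, 3.14].

INTERFACE

Orientations are given as a unit quaternion [w, x, y, z].
In Python, from cell import ctrl gives the robot as it stands.
- The arm moves only by the tool carry_out, never from a script. Its arguments are lists of equal length, an entry for each row: "translation": the shift along the tool's x, y, z as a fraction of full scale, a list of three; "turn": the turn about the tool's z as a fraction of full scale; "grip": the opening, from 0 (shut) to 1 (fully open). In form: {"translation": [[tx, ty, tz], ...], "turn": [turn, ...], "grip": [grip, ...]}. A call has 1 to 12 rows; each row is the pose to reach, as a shift and turn from the pose commanded when the call began, along the tool's axes at that moment; what a row does not reach only later rows make up. Full scale, the value 1, is 15 cm for a shift and 0.5 rad for a turn. A row lasts 1/12 s, in which the tool goes at most 41.7 mm and 7.16 degrees, less where a joint would pass 70% of its speed; a pose out of reach is approached as far as the arm can. A call with a number of a shift or a turn outside -1 to 1 is refused whole. A call with a gripper value outside its range is refused whole. The fingers move at their own pace and stop on an object; "squeeze" is the grip in N (left out, the last holds). Time passes only in rows, so rows that repeat a pose let the fingers close. It gives the time, the measured TCP pose, the force, the opening and the grip force at its end, in the units of the state.
- ctrl.state(): the state, without advancing time (a new reading comes with each control period).
- ctrl.read_camera(name): name is "side" or "top"; returns a dict with "image" (480x640x3 uint8, red, green, blue), "intrinsics" (3x3 intrinsics, pixels), "dist" ([k1, k2, p1, p2, k3] as OpenCV has them; the pictures are not rectified), "pose" (4x4, takes a point from camera to world coordinates). Camera axes: x right, y down, z forward; pixel columns grow to the right and rows downward; lengths in m; the calibration is good to about 2 mm. A picture is of the moment at which its call begins. There is no depth.
- ctrl.job_done(): hands the job in; it is judged then, once.
Trained networks look in the newest picture that a camera, given by its name, has taken for a name from the list of things; names that differ only in an ending like _2 or _b are one class to them, and where a whole thing is asked for, a point or a joint stands for the part that bears it (a point fixed in the world has none). Each returns a list of dicts, best first, with "conf" (0 to 1); they miss things now and then, are a little off and sometimes report something else, mostly with a low value. They report only what shows in the picture. A call takes as long as a camera call. They do not tell look-alikes from the thing itself.
- ctrl.look_for(label, camera): "rect" ([left, top, right, bottom] in pixels, round what is visible of it).
- ctrl.trace(label, camera): "pixels" (480x640 bool, what is visible of it) and "rect" ([left, top, right, bottom] in pixels, round what is visible of it).
The state is a dict: "t": time; "qpos": joint angles; "dq": joint speeds; "effort": joint torques, N m; "tcp_pos": TCP position; "orientation": TCP orientation; "force": force on the tool from outside, world axes, zero at the start; "moment": the same for the moment, N m; "grip_width": finger opening in m; "grip_force": force on a finger pad.
Only numpy, scipy, OpenCV 4.12 (cv2) and the standard library are available. Lean on these libraries where they do the work, as an engineer would, in place of code of your own. Each camera call takes 0.05 s, during which the arm holds its last target. There are 200 camera calls.

TASK

Lift the lid off the rectangular steel pan and lay it gently on the wooden cutting board, flat and handle up. Then use the scoop to move at least three of the white radish balls from the pan into the bowl, leaving the rest in the pan: spill none and do not touch them with the fingers. Finally lay the scoop back flat on its grey slab, and leave the bowl and the other tableware where they are.

Things in the scene. Friction and masses are not known exactly. Their poses are not given: they have to be found in the camera images.
- pan: fixed rectangular steel pan, 190 (its x) x 90 (its y) x 40 mm high, covered by the lid; origin: centre of its underside. Floor top at z=3 mm, inner floor 120 x 84 mm. Long walls upright, inner faces at y=+-42 mm; end walls slope inside from x=+-60 mm at the floor to x=+-92 mm at the rim, so that balls can be pushed up them on to a scoop. It holds the balls.
- lid: loose steel lid lying on the pan, plate 200 (its x) x 100 (its y) mm, about 280 g; origin: centre of its underside (foot of the 4 mm ribs that hang inside the pan's rim with 3 mm play or more); plate top at z=7 mm. On top a black bar handle along its x: 70 mm long, 12 mm wide, from z=32 to 42 mm, on two posts at x=+-31 mm.
- board: fixed wooden cutting board, 160 (its x) x 220 (its y) x 20 mm, empty; origin: centre of its underside, top at z=20 mm
- slab: fixed low grey slab on which the scoop lies at the start and at the end, 160 (its x) x 120 (its y) x 10 mm; origin: centre of its underside, top at z=10 mm
- scoop: loose steel scoop, about 180 g, lying flat. Floor 70 (x) x 74 (y) x 2.5 mm; origin: centre of its underside, z up, x towards the open lip (x=+35 mm). Side walls 24 mm high from x=-35 to +15, back wall 32 mm high at x=-35. A straight black handle rises backwards from it at 55 degrees above level: 14 mm wide (y), 18 mm deep, axis from (-43, 0, 33) to (-95, 0, 106) mm.
- scoop_grip (a point): point on the axis of the scoop's handle at which to pinch it across its y, at (-75, 0, 78) mm from the scoop's origin; axes as the scoop's
- scoop_lip (a point): middle of the scoop's lip, underside, at (35, 0, 0) mm in the scoop's frame
- bowl: loose white ceramic bowl, rim radius 65 mm, 50 mm high, 4 mm wall, 400 g, empty; origin: centre of its underside
- bowl_in (a point): centre of the bowl's inner floor
- piece0_center (a point): centre of a loose white radish ball, 22 mm in diameter, 10 g, one of six alike
- piece1_center (a point): centre of a loose white radish ball, 22 mm in diameter, 10 g, one of six alike
- piece2_center (a point): centre of a loose white radish ball, 22 mm in diameter, 10 g, one of six alike
- piece3_center (a point): centre of a loose white radish ball, 22 mm in diameter, 10 g, one of six alike
- piece4_center (a point): centre of a loose white radish ball, 22 mm in diameter, 10 g, one of six alike
- piece5_center (a point): centre of a loose white radish ball, 22 mm in diameter, 10 g, one of six alike
- pot: bystander: round steel pot with its own lid, 110 mm wide, 88 mm high over its black knob; leave it alone; origin: centre of its underside
- bottle: bystander: amber glass bottle, 56 mm wide, 150 mm high; origin: centre of its underside
- plates: bystander: stack of five green plates, 120 mm wide, 45 mm high; origin: centre of its underside
- cup: bystander: brown cup without a handle, 72 mm wide, 75 mm high; origin: centre of its underside
There are look-alikes about, which are no part of the job. Leave any blue look-alike of the scoop alone.

How it is judged:
On the way, in this order (a step that is already met when the one before it is completed fails the run):
1. the lid lies flat on the cutting board, handle up (x of lid in the frame of board between -0.06 and 0.06 m and y of lid in the frame of board between -0.08 and 0.08 m and z of lid in the frame of board between 0.014 and 0.026 m and angle between lid's own z axis and vertical below 0.08 rad and linear speed of lid below 0.02 m/s), for 0.2 s.
2. at least three radish balls are in the bowl ((distance between each of piece0_center, piece1_center, piece2_center and bowl_in below 0.055 m or distance between each of piece0_center, piece1_center, piece3_center and bowl_in below 0.055 m or distance between each of piece0_center, piece1_center, piece4_center and bowl_in below 0.055 m or distance between each of piece0_center, piece1_center, piece5_center and bowl_in below 0.055 m or distance between each of piece0_center, piece2_center, piece3_center and bowl_in below 0.055 m or distance between each of piece0_center, piece2_center, piece4_center and bowl_in below 0.055 m or distance between each of piece0_center, piece2_center, piece5_center and bowl_in below 0.055 m or distance between each of piece0_center, piece3_center, piece4_center and bowl_in below 0.055 m or distance between each of piece0_center, piece3_center, piece5_center and bowl_in below 0.055 m or distance between each of piece0_center, piece4_center, piece5_center and bowl_in below 0.055 m or distance between each of piece1_center, piece2_center, piece3_center and bowl_in below 0.055 m or distance between each of piece1_center, piece2_center, piece4_center and bowl_in below 0.055 m or distance between each of piece1_center, piece2_center, piece5_center and bowl_in below 0.055 m or distance between each of piece1_center, piece3_center, piece4_center and bowl_in below 0.055 m or distance between each of piece1_center, piece3_center, piece5_center and bowl_in below 0.055 m or distance between each of piece1_center, piece4_center, piece5_center and bowl_in below 0.055 m or distance between each of piece2_center, piece3_center, piece4_center and bowl_in below 0.055 m or distance between each of piece2_center, piece3_center, piece5_center and bowl_in below 0.055 m or distance between each of piece2_center, piece4_center, piece5_center and bowl_in below 0.055 m or distance between each of piece3_center, piece4_center, piece5_center and bowl_in below 0.055 m)), for 0.2 s.
At the end, for the whole second after the job is handed in: Lid flat (0.08 rad), handle up, centred within 60 x 80 mm of the board's centre; scoop flat (0.1 rad), its centre over the slab; both at rest; 3 or more balls in the upright bowl (centres within 55 mm of site bowl_in), every other ball in the pan (all of step 1 and linear speed of scoop below 0.02 m/s and angle between bowl's own z axis and vertical below 0.15 rad and x of scoop in the frame of slab between -0.085 and 0.085 m and y of scoop in the frame of slab between -0.065 and 0.065 m and z of scoop in the frame of slab between 0.004 and 0.016 m and angle between scoop's own z axis and vertical below 0.1 rad and (distance between each of piece0_center, piece1_center, piece2_center and bowl_in below 0.055 m or distance between each of piece0_center, piece1_center, piece3_center and bowl_in below 0.055 m or distance between each of piece0_center, piece1_center, piece4_center and bowl_in below 0.055 m or distance between each of piece0_center, piece1_center, piece5_center and bowl_in below 0.055 m or distance between each of piece0_center, piece2_center, piece3_center and bowl_in below 0.055 m or distance between each of piece0_center, piece2_center, piece4_center and bowl_in below 0.055 m or distance between each of piece0_center, piece2_center, piece5_center and bowl_in below 0.055 m or distance between each of piece0_center, piece3_center, piece4_center and bowl_in below 0.055 m or distance between each of piece0_center, piece3_center, piece5_center and bowl_in below 0.055 m or distance between each of piece0_center, piece4_center, piece5_center and bowl_in below 0.055 m or distance between each of piece1_center, piece2_center, piece3_center and bowl_in below 0.055 m or distance between each of piece1_center, piece2_center, piece4_center and bowl_in below 0.055 m or distance between each of piece1_center, piece2_center, piece5_center and bowl_in below 0.055 m or distance between each of piece1_center, piece3_center, piece4_center and bowl_in below 0.055 m or distance between each of piece1_center, piece3_center, piece5_center and bowl_in below 0.055 m or distance between each of piece1_center, piece4_center, piece5_center and bowl_in below 0.055 m or distance between each of piece2_center, piece3_center, piece4_center and bowl_in below 0.055 m or distance between each of piece2_center, piece3_center, piece5_center and bowl_in below 0.055 m or distance between each of piece2_center, piece4_center, piece5_center and bowl_in below 0.055 m or distance between each of piece3_center, piece4_center, piece5_center and bowl_in below 0.055 m) and (distance between piece0_center and bowl_in below 0.055 m or (x of piece0_center in the frame of pan between -0.094 and 0.094 m and y of piece0_center in the frame of pan between -0.045 and 0.045 m and z of piece0_center in the frame of pan between 0 and 0.04 m)) and (distance between piece1_center and bowl_in below 0.055 m or (x of piece1_center in the frame of pan between -0.094 and 0.094 m and y of piece1_center in the frame of pan between -0.045 and 0.045 m and z of piece1_center in the frame of pan between 0 and 0.04 m)) and (distance between piece2_center and bowl_in below 0.055 m or (x of piece2_center in the frame of pan between -0.094 and 0.094 m and y of piece2_center in the frame of pan between -0.045 and 0.045 m and z of piece2_center in the frame of pan between 0 and 0.04 m)) and (distance between piece3_center and bowl_in below 0.055 m or (x of piece3_center in the frame of pan between -0.094 and 0.094 m and y of piece3_center in the frame of pan between -0.045 and 0.045 m and z of piece3_center in the frame of pan between 0 and 0.04 m)) and (distance between piece4_center and bowl_in below 0.055 m or (x of piece4_center in the frame of pan between -0.094 and 0.094 m and y of piece4_center in the frame of pan between -0.045 and 0.045 m and z of piece4_center in the frame of pan between 0 and 0.04 m)) and (distance between piece5_center and bowl_in below 0.055 m or (x of piece5_center in the frame of pan between -0.094 and 0.094 m and y of piece5_center in the frame of pan between -0.045 and 0.045 m and z of piece5_center in the frame of pan between 0 and 0.04 m))); the robot touches nothing.
It fails at once if the fingers touch a radish ball (contact force between any of piece0, piece1, piece2, piece3, piece4, piece5 and the fingers above 0.3 N).
It fails at once if the lid is dropped: out of the fingers' hold and moving faster than 0.6 m/s (a fall of some 20 mm) (contact force between lid and the fingers below 0.05 N and linear speed of lid above 0.6 m/s).
It fails at once if the bowl is pushed more than 40 mm or tipped (distance of bowl from where it was at the start of the episode above 0.04 m or angle between bowl's own z axis and vertical above 0.5 rad).
It fails at once if a bystander (pot, bottle, plates, cup) is pushed more than 25 mm or tipped (distance of any of pot, bottle, plates, cup from where it was at the start of the episode above 0.025 m or angle between any of pot, bottle, plates, cup's own z axis and vertical above 0.3 rad).
It also fails if it takes over 72 s, if anything falls off the work surface, if the arm or the gripper's body presses on something with over 40 N, if the wrist force passes 120 N, or if a joint passes its speed limit or range.

## Working session

There is one attempt and no reset: what is moved stays moved. The work goes in short steps, Python scripts to look and compute and a tool call to move; the robot and the scene stay as the last step left them, time stands still between calls to the robot, and variables do not carry over. Pictures are saved under pics/ and viewed, at most 10 in all, crops included, and the job is handed in when it is done.

Besides the shell and the picture viewer there is one more tool, called after ">>>" in YAML: its name, and indented under it one key for each argument. carry_out: Moves the arm, as the interface text tells. Its arguments: {"type":"object","properties":{"translation":{"type":"array"},"turn":{"type":"array"},"grip":{"type":"array"},"squeeze":{"type":"number"}},"required":["translation","turn","grip"]}

```bash
mkdir -p pics; ls; cat > h.py <<'E'
import numpy as np, cv2
from cell import ctrl
def cam(n,save=None):
    c=ctrl.read_camera(n)
    if save: cv2.imwrite(f'pics/{save}.png',c['image'][:,:,::-1])
    return c
def px(c,P):
    T=np.linalg.inv(c['pose']);P=np.atleast_2d(P).astype(float)
    return cv2.projectPoints(P,cv2.Rodrigues(T[:3,:3])[0],T[:3,3],c['intrinsics'],np.array(c['dist']))[0][:,0]
def ray(c,uv,z):
    u=cv2.undistortPoints(np.array(uv,float).reshape(-1,1,2),c['intrinsics'],np.array(c['dist']))[:,0]
    d=np.c_[u,np.ones(len(u))]@c['pose'][:3,:3].T;o=c['pose'][:3,3]
    return o+d*((z-o[2])/d[:,2])[:,None]
def tri(c1,p1,c2,p2):
    A=[];b=[]
    for c,p in((c1,p1),(c2,p2)):
        a=ray(c,[p],0)[0];o=c['pose'][:3,3];d=(a-o)/np.linalg.norm(a-o);M=np.eye(3)-np.outer(d,d);A.append(M);b.append(M@o)
    return np.linalg.lstsq(np.vstack(A),np.hstack(b),rcond=None)[0]
E
python3 - <<'E'
from h import *
for n in('top','side'):
    c=cam(n,n+'0'); print(n,c['pose'].round(3).tolist(),c['intrinsics'].round(1).tolist(),c['dist'])
    for l in['pan','lid','board','slab','scoop','bowl','pot','bottle','plates','cup']:
        print(l,[(np.round(r['rect']).astype(int).tolist(),round(r['conf'],2)) for r in ctrl.look_for(l,n)])
E
```

```text
pics
top [[-0.027, -0.985, 0.169, 0.265], [-1.0, 0.028, 0.004, 0.105], [-0.009, -0.168, -0.986, 1.585], [0.0, 0.0, 0.0, 1.0]] [[531.5, 0.0, 324.1], [0.0, 531.5, 235.1], [0.0, 0.0, 1.0]] [-0.10581937  0.          0.          0.          0.        ]
pan [([248, 270, 280, 309], 0.25)]
lid [([267, 177, 322, 248], 0.63)]
board [([374, 170, 457, 240], 0.6)]
slab [([242, 262, 293, 322], 0.79), ([489, 178, 519, 200], 0.65), ([354, 148, 375, 174], 0.37)]
scoop [([246, 266, 281, 312], 0.96), ([177, 267, 210, 314], 0.96), ([135, 208, 165, 237], 0.63), ([376, 172, 456, 242], 0.41)]
bowl []
pot [([454, 258, 498, 297], 0.72)]
bottle [([356, 147, 375, 176], 0.57)]
plates [([197, 174, 244, 214], 0.93)]
cup [([492, 179, 521, 202], 0.71)]
side [[-0.995, -0.04, 0.089, 0.447], [-0.096, 0.56, -0.823, 1.046], [-0.017, -0.827, -0.561, 0.729], [0.0, 0.0, 0.0, 1.0]] [[474.3, 0.0, 319.2], [0.0, 474.3, 241.7], [0.0, 0.0, 1.0]] [0.03955006 0.         0.         0.         0.        ]
pan [([255, 284, 344, 319], 0.89)]
lid [([251, 261, 343, 310], 0.82)]
board [([278, 189, 339, 237], 0.82)]
slab [([352, 296, 436, 357], 0.83)]
scoop [([362, 296, 428, 339], 0.71), ([362, 345, 435, 446], 0.7), ([227, 398, 306, 480], 0.56)]
bowl [([346, 221, 397, 256], 0.64), ([236, 192, 265, 249], 0.3)]
pot [([368, 166, 396, 199], 0.87)]
bottle [([235, 188, 264, 247], 0.86)]
plates [([210, 332, 275, 392], 0.89)]
cup [([296, 148, 315, 178], 0.74)]
```

View pics/top0.png

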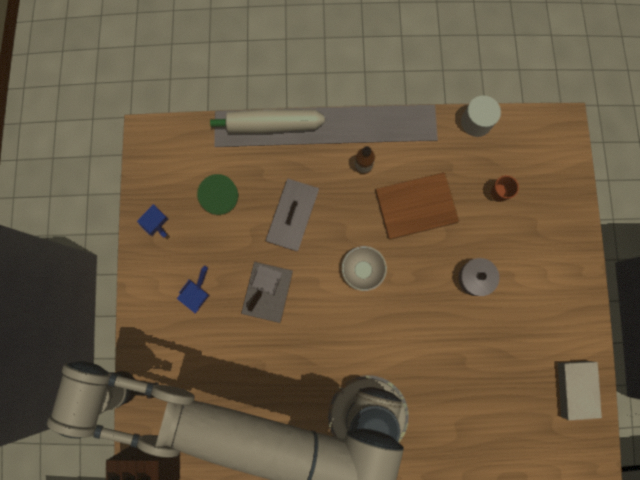

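View pics/side0.png

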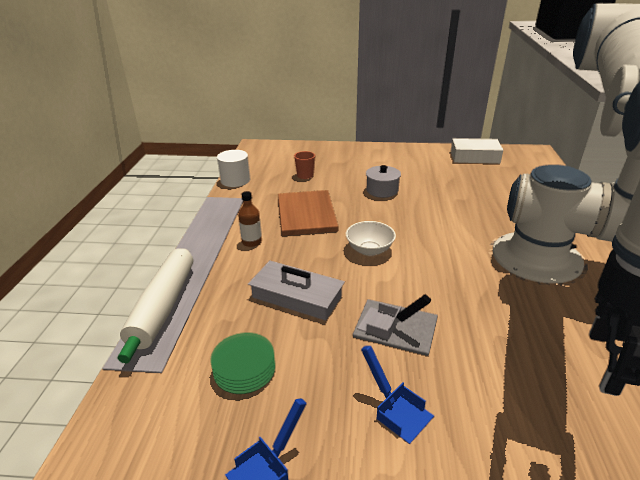

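Candidates for the scoop in the top picture: the steel one on the grey slab at (264,285), a blue look-alike at (193,292) and another at (153,222). I take the steel one. The steel box at (292,214) is the pan with its lid, the bowl is at (364,269) and the wooden board at (417,206). The empty mat and the white cylinder are not part of the job.

```bash
cat > fit.py <<'E'
from h import *
from scipy.optimize import minimize
def box(x0,x1,y0,y1,z0,z1): return [(x,y,z) for x in(x0,x1) for y in(y0,y1) for z in(z0,z1)]
M={'panlid':[box(-.095,.095,-.045,.045,0,.04),box(-.1,.1,-.05,.05,.04,.043)],
 'lid':[box(-.1,.1,-.05,.05,.004,.007),box(-.035,.035,-.006,.006,.032,.042)],
 'board':[box(-.08,.08,-.11,.11,0,.02)],'slab':[box(-.08,.08,-.06,.06,0,.01)],
 'scoop':[box(-.035,.015,-.037,.037,0,.024),box(-.037,-.033,-.037,.037,0,.032),box(-.035,.035,-.037,.037,0,.0025),
   [(x+dx*.737,y,z+dz*.5) for (x,z) in((-.043,.033),(-.095,.106)) for y in(-.007,.007) for dx,dz in((.009,.0105),(-.009,-.0105))]],
 'bowl':[[(r*np.cos(a),r*np.sin(a),z) for a in np.linspace(0,6.28,40) for r,z in((.065,.05),(.03,0))]]}
S=4
def render(c,parts,p,z):
    R=np.array([[np.cos(p[2]),-np.sin(p[2]),0],[np.sin(p[2]),np.cos(p[2]),0],[0,0,1]])
    m=np.zeros((480*S,640*S),np.uint8)
    for q in parts:
        u=px(c,np.array(q)@R.T+[p[0],p[1],z]);u=(u+.5)*S-.5
        cv2.fillConvexPoly(m,cv2.convexHull(np.round(u*16).astype(np.int32)),255,shift=4)
    return cv2.resize(m,(640,480),interpolation=cv2.INTER_AREA)/255.
def fit(cs,masks,parts,p0,z):
    def f(p): return sum(np.abs(render(c,parts,p,z)-m).sum()/m.sum() for c,m in zip(cs,masks))
    best=None
    for dy in(0,):
        r=minimize(f,p0,method='Nelder-Mead',options=dict(initial_simplex=np.array(p0)+np.array([[0,0,0],[.02,0,0],[0,.02,0],[0,0,.3]]),maxiter=120,xatol=2e-4,fatol=1e-4))
        if best is None or r.fun<best.fun: best=r
    return best
E
python3 - <<'E'
from fit import *
T,Sd=cam('top'),cam('side')
s=ctrl.state();print(s['tcp_pos'],s['orientation'],s['grip_width'])
g={'lid':(292,214,.036,'panlid'),'board':(417,206,0,0),'slab':(267,292,0,0),'scoop':(264,285,.01,0),'bowl':(364,269,0,0)}
yaw={'lid':[0.3,-.3,1.2],'board':[0.2,-.2],'slab':[1.3,1.8],'scoop':[0,-.3,.3],'bowl':[0]}
def pick(l,c,uv):
    best=None
    for r in ctrl.trace(l,c):
        m=r['pixels'];v,u=np.nonzero(m)
        d=np.hypot(u.mean()-uv[0],v.mean()-uv[1])
        if d<25 and (best is None or r['conf']>best[0]): best=(r['conf'],m,u.mean(),v.mean(),d)
    return best
for l,(u,v,z,k) in g.items():
    p=ray(T,[(u,v)],z+.01)[0]; us=px(Sd,p)[0]
    a=pick(l,'top',(u,v)); b=pick(l,'side',us)
    print(l,'top',a and (round(a[0],2),int(a[1].sum())),'side',b and (round(b[0],2),int(b[1].sum())))
    if a and b: print('  tri',tri(T,a[2:4],Sd,b[2:4]).round(3))
    cs=[c for c,m in((T,a),(Sd,b)) if m]; ms=[m[1].astype(float) for m in(a,b) if m]
    if not cs: continue
    for nm,zz in {'lid':[('lid',.036)]}.get(l,[(l,z)]):
        for y in yaw[l]:
            r=fit(cs,ms,M[nm],[p[0],p[1],y],zz); print('  ',nm,r.x.round(4),round(r.fun,3))
im=[]
for c,uv in((T,(275,255)),(Sd,(350,295))):
    q=c['image'][uv[1]-90:uv[1]+90,uv[0]-90:uv[0]+90];im.append(cv2.resize(q,(400,400),interpolation=2))
cv2.imwrite('pics/crop.png',np.hstack(im)[:,:,::-1])
E
```

```text
[0.13259049 0.58516209 0.2392722 ] [ 3.30219421e-07  1.11190528e-01  9.93799107e-01 -3.39911407e-05] 0.08532283916399673
lid top (0.55, 2247) side (0.77, 2508)
  tri [0.593 0.204 0.036]
   lid [ 0.5932  0.2053 -0.3401] 0.083
   lid [ 0.5932  0.2053 -0.3401] 0.083
   lid [0.5938 0.2052 2.8017] 0.082
board top (0.89, 3821) side None
   board [ 0.6174 -0.1724  0.2168] 0.028
   board [ 0.617  -0.1725  0.2202] 0.028
slab top (0.77, 1529) side (0.74, 1947)
  tri [ 0.353  0.287 -0.014]
   slab [0.3444 0.2751 1.3276] 1.83
   slab [0.345  0.276  1.3348] 1.828
scoop top (0.91, 754) side (0.62, 1307)
  tri [0.388 0.294 0.032]
   scoop [ 0.4047  0.2891 -0.3796] 0.234
   scoop [ 0.4047  0.2891 -0.385 ] 0.234
   scoop [ 0.4047  0.2891 -0.3843] 0.233
bowl top (0.86, 1538) side None
   bowl [ 0.4271 -0.0011  0.0944] 0.034
```

View pics/crop.png

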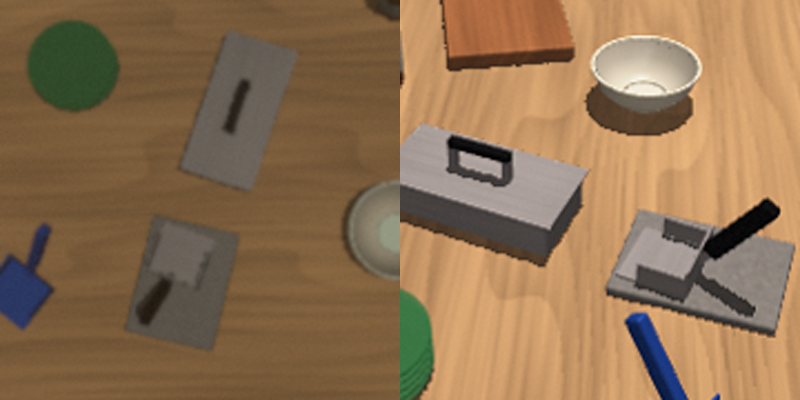

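The crop shows the steel scoop with its black handle on the grey slab, and the bare pan lid with its bar handle at about (237,105) in the left half. The blue scoop beside them is clearly a different one. Next I refine the two handles by their dark pixels.

```bash
cat > dark.py <<'E'
from fit import *
def dark(c,P,rad,th=70):
    u=px(c,P)[0]; m=(c['image'].max(2)<th)
    yy,xx=np.mgrid[:480,:640]; m&=np.hypot(xx-u[0],yy-u[1])<rad
    n,lab,st,_=cv2.connectedComponentsWithStats(m.astype(np.uint8))
    return (lab==1+np.argmax(st[1:,4])).astype(float) if n>1 else m*0.
E
python3 - <<'E'
from dark import *
T,Sd=cam('top'),cam('side')
for nm,P,parts,p0,z in(('lid',(.593,.205,.072),M['lid'][1:],[.593,.205,-.34],.036),('scoop',(.335,.317,.088),M['scoop'][3:],[.405,.289,-.38],.01)):
    for th in(55,75):
        ms=[dark(T,P,22,th),dark(Sd,P,30,th)]
        cen=[np.argwhere(m>0).mean(0)[::-1] for m in ms]
        r=fit([T,Sd],ms,parts,p0,z); print(nm,th,[int(m.sum()) for m in ms],'tri',tri(T,cen[0],Sd,cen[1]).round(4),r.x.round(4),round(r.fun,3))
        for zz in (z-.004,z+.004): q=fit([T,Sd],ms,parts,p0,zz);print('   z',zz,q.x.round(4),round(q.fun,3))
# slab from top by mask
for r in ctrl.trace('slab','top'):
    m=r['pixels'].astype(float);v,u=np.nonzero(m)
    if abs(u.mean()-267)<15:
        q=fit([T],[m],M['slab'],[.39,.28,-.3],0);print('slab',q.x.round(4),q.fun.round(3))
E
```

```text
lid 55 [82, 154] tri [0.5935 0.2066 0.0709] [ 0.5926  0.2072 -0.3528] 0.842
   z 0.032 [ 0.5953  0.2057 -0.3547] 0.802
   z 0.039999999999999994 [ 0.5926  0.2079 -0.3675] 1.221
lid 75 [125, 310] tri [0.5957 0.2073 0.0589] [ 0.5929  0.207  -0.338 ] 0.76
   z 0.032 [ 0.5941  0.2064 -0.353 ] 0.728
   z 0.039999999999999994 [ 0.5927  0.2068 -0.347 ] 0.987
scoop 55 [143, 342] tri [0.34   0.3162 0.0797] [ 0.4026  0.2869 -0.4416] 0.378
   z 0.006 [ 0.4053  0.2887 -0.3973] 0.401
   z 0.014 [ 0.4009  0.2877 -0.444 ] 0.5
scoop 75 [198, 386] tri [0.3416 0.3165 0.0767] [ 0.4033  0.2875 -0.4402] 0.501
   z 0.006 [ 0.405   0.289  -0.3793] 0.453
   z 0.014 [ 0.4034  0.2917 -0.4007] 0.637
slab [ 0.3684  0.2871 -0.257 ] 0.475
```

>>> carry_out:
  translation:
    - [-0.45,-0.22,0]
    - [-0.88,-0.44,0]
    - [-0.88,-0.44,0]
    - [-0.88,-0.44,0]
  turn: [0,0,0,0]
  grip: [1,1,1,1]

```text
t: 2.18
tcp_pos: [0.2493, 0.4893, 0.2395]
orientation: [0.001, 0.112, 0.994, -0.0]
force: [0.1, 0.5, 0.0]
grip_width: 0.0852
grip_force: 0.0
```

>>> carry_out:
  translation:
    - [-0.45,-0.22,0]
    - [-0.88,-0.44,0]
    - [-0.88,-0.44,0]
    - [-0.88,-0.44,0]
  turn: [0,0,0,0]
  grip: [0.6,0.6,0.6,0.6]

```text
t: 2.52
tcp_pos: [0.3636, 0.3953, 0.2394]
orientation: [0.001, 0.113, 0.994, -0.0]
force: [0.8, 0.7, 0.2]
grip_width: 0.0514
grip_force: 0.0
```

>>> carry_out:
  translation:
    - [-0.45,-0.22,0]
    - [-0.88,-0.44,0]
    - [-0.88,-0.44,0]
    - [-0.88,-0.44,0]
  turn: [0,0,0,0]
  grip: [0.6,0.6,0.6,0.6]

```text
t: 2.85
tcp_pos: [0.4777, 0.3015, 0.2391]
orientation: [0.001, 0.113, 0.994, -0.001]
force: [-0.2, 0.6, 0.5]
grip_width: 0.0511
grip_force: 0.0
```

>>> carry_out:
  translation:
    - [-0.45,-0.22,0]
    - [-0.88,-0.44,0]
    - [-0.88,-0.44,0.3]
    - [-0.88,-0.44,0.6]
    - [-0.88,-0.44,0.6]
  turn: [0,0.1,0.245,0.245,0.245]
  grip: [0.6,0.6,0.6,0.6,0.6]

```text
t: 3.27
tcp_pos: [0.5908, 0.2088, 0.1472]
orientation: [0.0, 0.173, 0.985, -0.0]
force: [-0.9, 0.2, -1.4]
grip_width: 0.0511
grip_force: 0.0
```

```bash
cat >> h.py <<'E'
def plan(x,y,z,ang=None):
    "fractions to reach world TCP xyz, tool-y at world angle ang"
    s=ctrl.state();w,a,b,c=s['orientation']
    from scipy.spatial.transform import Rotation as Ro
    R=Ro.from_quat([a,b,c,w]).as_matrix()
    ya=np.arctan2(R[1,1],R[0,1])
    f=R.T@(np.array([x,y,z])-s['tcp_pos'])/.15
    t=0 if ang is None else -((ang-ya+np.pi/2)%np.pi-np.pi/2)/.5
    print('t',round(s['t'],2),'tcp',s['tcp_pos'].round(4),'ytool',round(ya,4),'R',R.round(3)[:2,:2].tolist(),'w',round(s['grip_width'],4),'gf',round(s['grip_force'],1),'F',s['force'].round(1),'M',s['moment'].round(2))
    print('frac',f.round(3),'turn',round(t,3),'q6',s['qpos'].round(2))
E
python3 -c "
from h import *
plan(.593,.2065,.062,1.5708-.345)"
```

```text
t 3.27 tcp [0.5908 0.2088 0.1472] ytool 1.2225 R [[-0.94, 0.341], [0.341, 0.94]] w 0.0511 gf 0.0 F [-0.9  0.2 -1.4] M [-0.01  0.03 -0.03]
frac [-0.019 -0.009  0.568] turn -0.007 q6 [ 0.29  0.16  1.31 -0.    1.66 -0.94]
```

>>> carry_out:
  translation:
    - [-0.02,-0.01,0.2]
    - [-0.02,-0.01,0.4]
    - [-0.02,-0.01,0.5]
    - [-0.02,-0.01,0.56]
    - [-0.02,-0.01,0.56]
    - [-0.02,-0.01,0.56]
    - [-0.02,-0.01,0.56]
    - [-0.02,-0.01,0.56]
    - [-0.02,-0.01,0.56]
    - [-0.02,-0.01,0.56]
  turn: [0,0,0,0,0,0,0,0,0,0]
  grip: [0.6,0.6,0.6,0.6,0.6,0,0,0,0,0]
  squeeze: 80

```text
t: 4.1
tcp_pos: [0.5925, 0.2086, 0.068]
orientation: [0.002, 0.172, 0.985, 0.0]
force: [-1.0, -2.5, 5.4]
grip_width: 0.0101
grip_force: 78.8
```

>>> carry_out:
  translation:
    - [0,0,-0.05]
    - [0,0,-0.12]
    - [0,0,-0.25]
    - [0,0,-0.4]
    - [0,0,-0.4]
  turn: [0,0,0,0,0]
  grip: [0,0,0,0,0]

```text
t: 4.52
tcp_pos: [0.5935, 0.2094, 0.1314]
orientation: [0.004, 0.172, 0.985, 0.002]
force: [0.8, 0.5, -1.9]
grip_width: 0.0096
grip_force: 78.4
```

```bash
python3 -c "
from h import *
plan(.617,-.1725,.122,1.5708-.345)
c=cam('side','lift');cam('top','lift_t')"; python3 -c "
import cv2,numpy as np
a=cv2.imread('pics/lift.png')[180:420,180:460];b=cv2.imread('pics/lift_t.png')[150:330,220:430]
cv2.imwrite('pics/l2.png',np.hstack([cv2.resize(a,(440,377),interpolation=2),cv2.resize(b,(360,377))]))"
```

```text
t 4.52 tcp [0.5935 0.2094 0.1314] ytool 1.2257 R [[-0.941, 0.338], [0.338, 0.941]] w 0.0096 gf 78.4 F [ 0.8  0.5 -1.9] M [ 0.01 -0.05  0.02]
frac [-1.008 -2.343  0.057] turn -0.0 q6 [ 0.29  0.17  1.34  0.    1.63 -0.94]
```

View pics/l2.png

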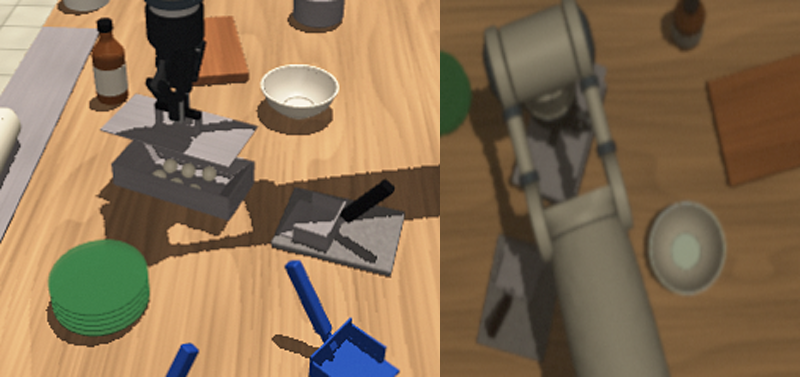

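The lid hangs level in the gripper at (180,130) in the left view. The open pan below shows balls around (185,170). I'm raising it above bottle height and carrying it across.

>>> carry_out:
  translation:
    - [0,0,-0.1]
    - [0,0,-0.3]
    - [0,0,-0.55]
    - [0,0,-0.75]
    - [0,0,-0.8]
  turn: [0,0,0,0,0]
  grip: [0,0,0,0,0]

```text
t: 5.03
tcp_pos: [0.5925, 0.209, 0.2501]
orientation: [0.003, 0.172, 0.985, 0.002]
force: [0.7, 0.5, -1.2]
grip_width: 0.0097
grip_force: 78.5
```

>>> carry_out:
  translation:
    - [-0.04,-0.1,0]
    - [-0.12,-0.28,0]
    - [-0.21,-0.5,0]
    - [-0.3,-0.7,0]
    - [-0.39,-0.92,0]
  turn: [0,0,0,0,0]
  grip: [0,0,0,0,0]

```text
t: 5.45
tcp_pos: [0.5992, 0.0581, 0.2415]
orientation: [-0.002, 0.171, 0.985, -0.0]
force: [0.6, -0.6, -3.2]
grip_width: 0.01
grip_force: 78.5
```

>>> carry_out:
  translation:
    - [-0.1,-0.23,0]
    - [-0.19,-0.45,0]
    - [-0.29,-0.67,0]
    - [-0.38,-0.88,0]
  turn: [0,0,0,0]
  grip: [0,0,0,0]

```text
t: 5.78
tcp_pos: [0.6082, -0.0864, 0.2416]
orientation: [-0.002, 0.172, 0.985, 0.0]
force: [-0.1, -0.2, -3.6]
grip_width: 0.0101
grip_force: 78.5
```

>>> carry_out:
  translation:
    - [-0.09,-0.2,0]
    - [-0.17,-0.38,0]
    - [-0.22,-0.5,0]
    - [-0.24,-0.54,0.1]
    - [-0.24,-0.54,0.35]
    - [-0.24,-0.54,0.6]
    - [-0.24,-0.54,0.8]
    - [-0.24,-0.54,0.85]
    - [-0.24,-0.54,0.85]
  turn: [0,0,0,0,0,0,0,0,0]
  grip: [0,0,0,0,0,0,0,0,0]

```text
t: 6.53
tcp_pos: [0.6125, -0.172, 0.1112]
orientation: [-0.005, 0.172, 0.985, 0.001]
force: [-0.1, -0.4, -3.4]
grip_width: 0.0102
grip_force: 78.5
```

```bash
python3 -c "
from h import *
plan(.617,-.1725,.052)"
```

```text
t 6.53 tcp [ 0.6125 -0.172   0.1112] ytool 1.2255 R [[-0.941, 0.338], [0.338, 0.941]] w 0.0102 gf 78.5 F [-0.1 -0.4 -3.4] M [-0.01  0.02 -0.01]
frac [-0.034  0.007  0.394] turn 0 q6 [-0.33  0.21  1.33  0.    1.62 -1.55]
```

>>> carry_out:
  translation:
    - [0,0,0.1]
    - [0,0,0.2]
    - [0,0,0.28]
    - [0,0,0.32]
    - [0,0,0.34]
    - [0,0,0.35]
    - [0,0,0.36]
    - [0,0,0.36]
  turn: [0,0,0,0,0,0,0,0]
  grip: [0,0,0,0,0,0,0,0]

```text
t: 7.2
tcp_pos: [0.6157, -0.1731, 0.0645]
orientation: [0.001, 0.172, 0.985, -0.0]
force: [0.5, -0.3, -4.6]
grip_width: 0.0102
grip_force: 78.5
```

>>> carry_out:
  translation:
    - [0,0,0.01]
    - [0,0,0.02]
    - [0,0,0.02]
  turn: [0,0,0]
  grip: [0,0,0]

```text
t: 7.45
tcp_pos: [0.6152, -0.173, 0.0607]
orientation: [0.0, 0.172, 0.985, 0.0]
force: [-0.5, 0.3, -3.7]
grip_width: 0.0099
grip_force: 78.5
```

>>> carry_out:
  translation:
    - [0,0,0.02]
    - [0,0,0.035]
    - [0,0,0.045]
    - [0,0,0.045]
  turn: [0,0,0,0]
  grip: [0,0,0,0]

```text
t: 7.78
tcp_pos: [0.6149, -0.1728, 0.0532]
orientation: [-0.001, 0.172, 0.985, 0.0]
force: [0.0, 1.5, -4.4]
grip_width: 0.0101
grip_force: 78.5
```

>>> carry_out:
  translation:
    - [0,0,0.01]
    - [0,0,0.02]
    - [0,0,0.02]
  turn: [0,0,0]
  grip: [0,0,0]

```text
t: 8.03
tcp_pos: [0.6154, -0.173, 0.052]
orientation: [0.0, 0.172, 0.985, -0.0]
force: [-2.9, 1.2, 2.4]
grip_width: 0.0098
grip_force: 79.1
```

>>> carry_out:
  translation:
    - [0,0,0]
    - [0,0,0]
    - [0,0,0]
    - [0,0,0]
    - [0,0,-0.1]
    - [0,0,-0.35]
    - [0,0,-0.6]
    - [0,0,-0.85]
    - [0,0,-1]
  turn: [0,0,0,0,0,0,0,0,0]
  grip: [0.5,0.5,0.5,0.5,0.5,0.5,0.5,0.5,0.5]

```text
t: 8.78
tcp_pos: [0.6161, -0.1732, 0.2065]
orientation: [0.003, 0.172, 0.985, -0.0]
force: [0.1, 0.1, 1.0]
grip_width: 0.0425
grip_force: 0.0
```

```bash
python3 -c "
from dark import *
plan(.334,.318,.2,1.16)
T,Sd=cam('top'),cam('side')
# lid on board
for n,c in (('top',T),('side',Sd)):
    for l in ('lid','pan'):
        for r in ctrl.trace(l,n)[:2]:
            v,u=np.nonzero(r['pixels']);print(n,l,round(r['conf'],2),u.mean().round(1),v.mean().round(1),len(u))
print('lid expect',px(T,[.616,-.173,.025]),px(Sd,[.616,-.173,.025]))
for P in range(6):
    for n in('top','side'): print(P,n,[(np.round(r['rect'],1).tolist(),round(r['conf'],2)) for r in ctrl.look_for('piece%d_center'%P,n)]) if P==0 else 0
b=cv2.resize(T['image'][150:330,220:470],(500,360),interpolation=2);a=cv2.resize(Sd['image'][240:330,240:360],(300,225),interpolation=2)
a=np.vstack([a,np.zeros((135,300,3),np.uint8)])
cv2.imwrite('pics/pan.png',np.hstack([b,a])[:,:,::-1])
"
```

```text
t 8.78 tcp [ 0.6161 -0.1732  0.2065] ytool 1.2256 R [[-0.941, 0.338], [0.338, 0.941]] w 0.0425 gf 0.0 F [0.1 0.1 1. ] M [-0.01 -0.02  0.03]
frac [2.878 2.445 0.026] turn 0.131 q6 [-0.33  0.19  1.18  0.    1.76 -1.55]
top lid 0.89 416.2 206.6 763
top lid 0.66 478.7 276.9 1237
top pan 0.83 292.8 215.3 1715
top pan 0.36 504.8 187.9 594
side lid 0.89 306.3 206.2 1136
side pan 0.89 297.2 290.8 2950
side pan 0.37 249.4 221.7 923
lid expect [[417.90040945 204.78975079]] [[306.1123474  205.78897435]]
0 top [([291.0, 221.7, 301.3, 234.8], 0.4), ([243.8, 260.7, 294.6, 318.9], 0.38)]
0 side [([236.3, 192.7, 262.6, 244.4], 0.54)]
```

View pics/pan.png

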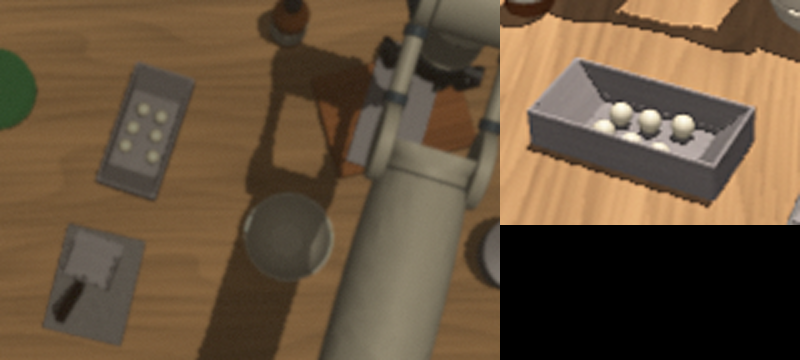

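The two rows of three balls lie in the middle of the pan, at crop (125–161, 109–156), with bare floor at both ends. The lid lies on the board. I now measure the balls in the pan frame.

```bash
cat > balls.py <<'E'
from fit import *
def balls(T,seeds,p):
    g=T['image'].astype(float).min(2); out=[]
    c,s=np.cos(p[2]),np.sin(p[2])
    for u,v in seeds:
        for _ in range(3):
            x0,y0=int(round(u))-4,int(round(v))-4; w=g[y0:y0+9,x0:x0+9]; yy,xx=np.mgrid[y0:y0+9,x0:x0+9]
            w=np.clip(w-np.percentile(w,55),0,None)*(np.hypot(xx-u,yy-v)<4.5); u,v=(w*xx).sum()/w.sum(),(w*yy).sum()/w.sum()
        P=ray(T,[(u,v)],.016)[0]; d=P[:2]-p[:2]; out.append((c*d[0]+s*d[1],-s*d[0]+c*d[1],round(u,1),round(v,1)))
    return np.array(out)
E
python3 -c "
from balls import *
T,Sd=cam('top'),cam('side')
pm=[box(-.095,.095,-.045,.045,0,.04)]
ms=[]
for n in('top','side'):
    r=ctrl.trace('pan',n)[0]['pixels'].astype(np.uint8); cs,_=cv2.findContours(r,0,2); h=cv2.convexHull(np.vstack(cs)); m=np.zeros((480,640),np.uint8);cv2.fillConvexPoly(m,h,1);ms.append(m.astype(float))
for k in ([0,1],[0],[1]):
    q=fit([[T,Sd][i] for i in k],[ms[i] for i in k],pm,[.593,.2065,-.345],0);print('pan',q.x.round(4),q.fun.round(3))
p=fit([T,Sd],ms,pm,[.593,.2065,-.345],0).x
print(balls(T,[(292,204.5),(300.5,208.5),(286.5,213.5),(297,217.5),(282.5,222.5),(296.5,228)],p).round(3))
# slab hull & scoop
r=[x for x in ctrl.trace('slab','top') if abs(x['rect'][0]-243)<12][0]['pixels'].astype(np.uint8)
cs,_=cv2.findContours(r,0,2);h=cv2.convexHull(np.vstack(cs));m=np.zeros((480,640),np.uint8);cv2.fillConvexPoly(m,h,1)
q=fit([T],[m.astype(float)],M['slab'],[.39,.28,-.3],0);print('slab',q.x.round(4),q.fun.round(3))
for n,c in(('top',T),('side',Sd)):
    for r in ctrl.trace('scoop',n)[:4]:
        print(n,round(r['conf'],2),np.round(r['rect']).tolist())
m=[r for r in ctrl.trace('scoop','top') if abs(r['rect'][0]-246)<12]
if m:
    q=fit([T],[m[0]['pixels'].astype(float)],M['scoop'],[.403,.288,-.41],.01);print('scoop',q.x.round(4),q.fun.round(3))
"
```

```text
pan [ 0.5931  0.2055 -0.3361] 0.09
pan [ 0.5927  0.2043 -0.3413] 0.042
pan [ 0.5934  0.2072 -0.3471] 0.028
[[ 3.600e-02  1.500e-02  2.917e+02  2.040e+02]
 [ 3.300e-02 -1.400e-02  3.005e+02  2.077e+02]
 [ 4.000e-03  2.100e-02  2.863e+02  2.130e+02]
 [ 3.000e-03 -1.600e-02  2.979e+02  2.171e+02]
 [-2.600e-02  2.300e-02  2.825e+02  2.221e+02]
 [-2.900e-02 -2.100e-02  2.963e+02  2.275e+02]]
slab [ 0.3685  0.2854 -0.2455] 0.055
top 0.89 [177.0, 264.0, 211.0, 312.0]
top 0.74 [138.0, 206.0, 166.0, 240.0]
top 0.64 [245.0, 265.0, 280.0, 312.0]
side 0.87 [358.0, 344.0, 432.0, 445.0]
side 0.86 [358.0, 295.0, 425.0, 338.0]
side 0.84 [227.0, 398.0, 307.0, 480.0]
scoop [ 0.4075  0.2873 -0.3657] 0.09
```

>>> carry_out:
  translation:
    - [0.2,0.16,0]
    - [0.4,0.33,0]
    - [0.6,0.5,0]
    - [0.8,0.66,0]
    - [0.96,0.815,0]
  turn: [0,0,0,0,0]
  grip: [0.6,0.6,0.6,0.6,0.6]

```text
t: 10.0
tcp_pos: [0.5197, -0.0076, 0.2012]
orientation: [0.0, 0.172, 0.985, 0.0]
force: [0.6, 1.3, 0.1]
grip_width: 0.0514
grip_force: 0.0
```

>>> carry_out:
  translation:
    - [0.2,0.16,0]
    - [0.4,0.33,0]
    - [0.6,0.5,0]
    - [0.8,0.66,0]
    - [0.96,0.815,0]
  turn: [0,0,0,0,0]
  grip: [0.6,0.6,0.6,0.6,0.6]

```text
t: 10.42
tcp_pos: [0.4254, 0.1562, 0.2015]
orientation: [0.0, 0.172, 0.985, 0.0]
force: [0.8, -0.1, 0.2]
grip_width: 0.0513
grip_force: 0.0
```

>>> carry_out:
  translation:
    - [0.2,0.16,0]
    - [0.4,0.33,0]
    - [0.6,0.5,0]
    - [0.8,0.66,0]
    - [0.94,0.8,0.1]
    - [0.94,0.8,0.2]
    - [0.94,0.8,0.2]
  turn: [0,0,0,0.08,0.08,0.08,0.08]
  grip: [0.6,0.6,0.6,0.6,0.6,0.6,0.6]

```text
t: 11.0
tcp_pos: [0.333, 0.3158, 0.1681]
orientation: [-0.001, 0.19, 0.982, -0.002]
force: [0.3, -0.4, -0.3]
grip_width: 0.0512
grip_force: 0.0
```

```bash
python3 -c "
from h import *
plan(.3355,.317,.077,1.186)"
```

```text
t 11.0 tcp [0.333  0.3158 0.1681] ytool 1.1892 R [[-0.928, 0.372], [0.372, 0.928]] w 0.0512 gf 0.0 F [ 0.3 -0.4 -0.3] M [-0.04 -0.   -0.01]
frac [-0.014  0.016  0.607] turn 0.006 q6 [ 0.68 -0.29  1.71 -0.    1.72 -0.5 ]
```

>>> carry_out:
  translation:
    - [-0.01,0.01,0.2]
    - [-0.01,0.01,0.4]
    - [-0.01,0.01,0.52]
    - [-0.01,0.01,0.59]
    - [-0.01,0.01,0.59]
    - [-0.01,0.01,0.59]
    - [-0.01,0.01,0.59]
    - [-0.01,0.01,0.59]
    - [-0.01,0.01,0.59]
    - [-0.01,0.01,0.59]
  turn: [0,0,0,0,0,0,0,0,0,0]
  grip: [0.6,0.6,0.6,0.6,0.6,0,0,0,0,0]
  squeeze: 100

```text
t: 11.83
tcp_pos: [0.3376, 0.3165, 0.0848]
orientation: [0.001, 0.192, 0.981, 0.001]
force: [-0.7, -0.9, 6.2]
grip_width: 0.012
grip_force: 97.5
```

>>> carry_out:
  translation:
    - [0,0,-0.1]
    - [0,0,-0.25]
    - [0,0,-0.45]
    - [0,0,-0.6]
    - [0,0,-0.65]
    - [0,0,-0.65]
  turn: [0,0,0,0,0,0]
  grip: [0,0,0,0,0,0]

```text
t: 12.33
tcp_pos: [0.3378, 0.3168, 0.1826]
orientation: [0.002, 0.191, 0.982, 0.002]
force: [0.1, 0.1, -2.5]
grip_width: 0.0119
grip_force: 98.0
```

```bash
cat > pitch.py <<'E'
from dark import *
def steel(c,P,rad=40):
    pass
def fitpitch(c,grip,yaw,z0=None):
    "pitch (nose down +) of scoop hung at grip, from trace in side camera"
    g=np.array(grip); res=[]
    cand=[r for r in ctrl.trace('scoop','side')]
    u=px(c,g)[0]
    best=[r for r in cand if r['rect'][0]-25<u[0]<r['rect'][2]+25 and r['rect'][1]-40<u[1]<r['rect'][3]+20]
    if not best: print('none',[r['rect'] for r in cand],u);return
    m=best[0]['pixels'].astype(float)
    def f(p):
        th=p[0];A=np.array([[np.cos(th),0,np.sin(th)],[0,1,0],[-np.sin(th),0,np.cos(th)]])
        R=np.array([[np.cos(yaw),-np.sin(yaw),0],[np.sin(yaw),np.cos(yaw),0],[0,0,1]])
        parts=[((np.array(q)-[-.075,0,.078]+[p[1],0,p[2]])@A.T@R.T) for q in M['scoop']]
        rr=render(c,parts,[g[0],g[1],0],g[2])
        return np.abs(rr-m).sum()/m.sum()
    for t in(0,.4,.8):
        r=minimize(f,[t,0,0],method='Nelder-Mead',options=dict(initial_simplex=np.array([[t,0,0],[t+.2,0,0],[t,.01,0],[t,0,.01]]),maxiter=80)); res.append((round(r.fun,3),r.x.round(3).tolist()))
    print('pitch fits',sorted(res),'px',int(m.sum()))
E
python3 -c "
from pitch import *
plan(.3355,.317,.077,1.186);s=ctrl.state()['tcp_pos']
c=cam('side','held');fitpitch(c,s+[0,0,.011],-.383)
cv2.imwrite('pics/held2.png',cv2.resize(c['image'][200:380,300:500],(600,540),interpolation=2)[:,:,::-1])"
```

```text
t 12.33 tcp [0.3378 0.3168 0.1826] ytool 1.1856 R [[-0.927, 0.376], [0.376, 0.927]] w 0.0119 gf 98.0 F [ 0.1  0.1 -2.5] M [ 0.02  0.14 -0.02]
frac [ 0.016 -0.007  0.704] turn -0.001 q6 [ 0.68 -0.29  1.69  0.    1.74 -0.51]
pitch fits [(np.float64(0.182), [-0.002, -0.003, -0.01]), (np.float64(0.183), [-0.004, -0.003, -0.011]), (np.float64(0.583), [0.246, 0.02, 0.007])] px 1299
```

View pics/held2.png

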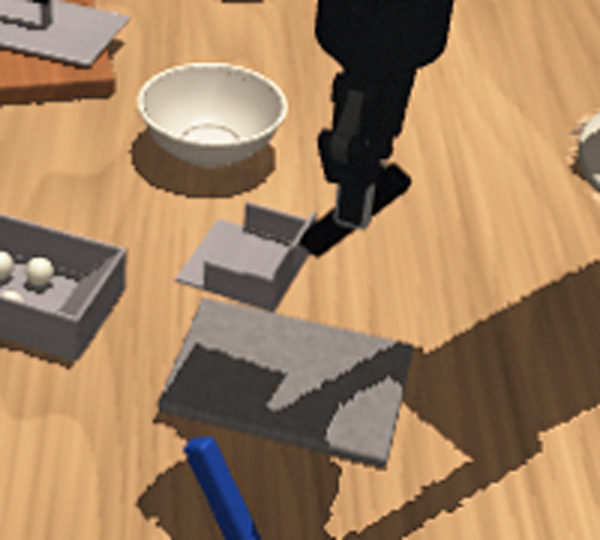

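The picture shows the scoop held flat above the slab, with the tool at (355,200) and the lip at (185,280). Next I test whether a weaker squeeze lets it tilt nose-down.

>>> carry_out:
  translation:
    - [0,0,0]
    - [0,0,0]
    - [0,0,0]
    - [0,0,0]
  turn: [0,0,0,0]
  grip: [0,0,0,0]
  squeeze: 20

```text
t: 12.77
tcp_pos: [0.3366, 0.3159, 0.179]
orientation: [-0.001, 0.191, 0.982, -0.001]
force: [0.2, 0.2, -2.2]
grip_width: 0.0122
grip_force: 98.0
```

```bash
python3 -c "
from pitch import *
plan(.3355,.317,.077,1.186);s=ctrl.state()['tcp_pos']
c=cam('side','held3');fitpitch(c,s+[0,0,.011],-.383)"
```

```text
t 12.77 tcp [0.3366 0.3159 0.179 ] ytool 1.1855 R [[-0.927, 0.376], [0.376, 0.927]] w 0.0122 gf 98.0 F [ 0.2  0.2 -2.2] M [0.02 0.15 0.02]
frac [0.009 0.005 0.68 ] turn -0.001 q6 [ 0.68 -0.29  1.69  0.    1.74 -0.51]
pitch fits [(np.float64(0.181), [0.003, -0.004, -0.009]), (np.float64(0.183), [0.003, -0.003, -0.01]), (np.float64(0.183), [0.004, -0.003, -0.01])] px 1317
```

>>> carry_out:
  translation:
    - [0,0,0]
    - [0,0,0]
    - [0,0,0]
  turn: [0,0,0]
  grip: [0.03,0.03,0.03]
  squeeze: 20

```text
t: 13.12
tcp_pos: [0.337, 0.3161, 0.1801]
orientation: [0.0, 0.191, 0.982, 0.0]
force: [0.5, 0.5, -2.2]
grip_width: 0.0124
grip_force: 98.0
```

```bash
python3 -c "
from pitch import *
plan(.3355,.317,.077,1.186);s=ctrl.state()['tcp_pos']
c=cam('side','held3');fitpitch(c,s+[0,0,.011],-.383)"
```

```text
t 13.12 tcp [0.337  0.3161 0.1801] ytool 1.1855 R [[-0.927, 0.376], [0.376, 0.927]] w 0.0124 gf 98.0 F [ 0.5  0.5 -2.2] M [0.09 0.14 0.03]
frac [0.011 0.002 0.687] turn -0.001 q6 [ 0.68 -0.29  1.69 -0.    1.74 -0.51]
pitch fits [(np.float64(0.206), [0.007, -0.004, -0.009]), (np.float64(0.208), [0.005, -0.004, -0.009]), (np.float64(0.208), [0.006, -0.004, -0.009])] px 1275
```

>>> carry_out:
  translation:
    - [0,0,0.1]
    - [0,0,0.2]
    - [0,0,0.2]
    - [0,0,0.2]
    - [0,0,0.2]
  turn: [0,0,0,0,0]
  grip: [0.03,0.03,0.15,0.15,0.15]
  squeeze: 20

```text
t: 13.63
tcp_pos: [0.3371, 0.3162, 0.1509]
orientation: [0.0, 0.191, 0.982, 0.0]
force: [0.4, 0.6, -2.0]
grip_width: 0.0132
grip_force: 52.0
```

```bash
python3 -c "
from pitch import *
plan(.3355,.317,.077,1.186);s=ctrl.state()['tcp_pos']
c=cam('side','held3');fitpitch(c,s+[0,0,.011],-.383)"
```

```text
t 13.63 tcp [0.3371 0.3162 0.1509] ytool 1.1855 R [[-0.927, 0.376], [0.376, 0.927]] w 0.0132 gf 52.0 F [ 0.4  0.6 -2. ] M [ 0.05  0.07 -0.  ]
frac [0.012 0.001 0.492] turn -0.001 q6 [ 0.68 -0.29  1.74 -0.    1.69 -0.51]
pitch fits [(np.float64(0.173), [-0.007, -0.004, -0.01]), (np.float64(0.173), [-0.007, -0.004, -0.01]), (np.float64(0.174), [-0.009, -0.005, -0.01])] px 1307
```

>>> carry_out:
  translation:
    - [0,0,0]
    - [0,0,0]
    - [0,0,0]
  turn: [0,0,0]
  grip: [0.155,0.155,0.155]

```text
t: 13.98
tcp_pos: [0.3371, 0.3162, 0.1505]
orientation: [0.0, 0.191, 0.981, 0.0]
force: [0.9, 0.1, -1.0]
grip_width: 0.0135
grip_force: 33.4
```

>>> carry_out:
  translation:
    - [0,0,0]
    - [0,0,0]
    - [0,0,0]
  turn: [0,0,0]
  grip: [0.158,0.158,0.158]

```text
t: 14.23
tcp_pos: [0.3369, 0.3161, 0.15]
orientation: [-0.0, 0.191, 0.982, 0.0]
force: [0.4, -0.1, -2.6]
grip_width: 0.0135
grip_force: 22.3
```

```bash
python3 -c "
from pitch import *
plan(.3355,.317,.077,1.186);s=ctrl.state()['tcp_pos']
c=cam('side','held3');fitpitch(c,s+[0,0,.011],-.383)"
```

```text
t 14.23 tcp [0.3369 0.3161 0.15  ] ytool 1.1855 R [[-0.927, 0.376], [0.376, 0.927]] w 0.0135 gf 22.3 F [ 0.4 -0.1 -2.6] M [ 0.03  0.12 -0.06]
frac [0.011 0.002 0.487] turn -0.001 q6 [ 0.68 -0.29  1.74  0.    1.69 -0.51]
pitch fits [(np.float64(0.238), [0.016, -0.004, -0.008]), (np.float64(0.239), [0.013, -0.004, -0.009]), (np.float64(0.24), [0.016, -0.003, -0.009])] px 1201
```

>>> carry_out:
  translation:
    - [0,0,0]
    - [0,0,0]
    - [0,0,0]
  turn: [0,0,0]
  grip: [0.16,0.16,0.16]

```text
t: 14.58
tcp_pos: [0.3369, 0.3161, 0.15]
orientation: [0.0, 0.191, 0.981, 0.0]
force: [0.2, -0.5, -1.6]
grip_width: 0.0136
grip_force: 15.0
```

>>> carry_out:
  translation:
    - [0,0,0]
    - [0,0,0]
    - [0,0,0]
  turn: [0,0,0]
  grip: [0.161,0.161,0.161]

```text
t: 14.83
tcp_pos: [0.3369, 0.3161, 0.15]
orientation: [-0.0, 0.191, 0.982, 0.0]
force: [0.4, -0.1, -2.3]
grip_width: 0.0139
grip_force: 10.9
```

```bash
python3 -c "
from pitch import *
plan(.3355,.317,.077,1.186);s=ctrl.state()['tcp_pos']
c=cam('side','held3');fitpitch(c,s+[0,0,.011],-.383)"
```

```text
t 14.83 tcp [0.3369 0.3161 0.15  ] ytool 1.1855 R [[-0.927, 0.376], [0.376, 0.927]] w 0.0139 gf 10.9 F [ 0.4 -0.1 -2.3] M [0.03 0.12 0.01]
frac [0.011 0.002 0.487] turn -0.001 q6 [ 0.68 -0.29  1.74  0.    1.69 -0.51]
pitch fits [(np.float64(0.31), [0.021, -0.003, -0.009]), (np.float64(0.31), [0.026, -0.003, -0.008]), (np.float64(0.54), [0.249, 0.014, 0.01])] px 1132
```

>>> carry_out:
  translation:
    - [0,0,0]
    - [0,0,0]
    - [0,0,0]
  turn: [0,0,0]
  grip: [0.162,0.162,0.15]

```text
t: 15.18
tcp_pos: [0.3368, 0.3161, 0.15]
orientation: [-0.0, 0.191, 0.982, -0.0]
force: [0.1, 0.5, -1.8]
grip_width: 0.0138
grip_force: 21.0
```

```bash
python3 -c "
from pitch import *
plan(.3355,.317,.077,1.186);s=ctrl.state()['tcp_pos']
c=cam('side','held3');fitpitch(c,s+[0,0,.011],-.383)"
```

```text
t 15.18 tcp [0.3368 0.3161 0.15  ] ytool 1.1855 R [[-0.927, 0.376], [0.376, 0.927]] w 0.0138 gf 21.0 F [ 0.1  0.5 -1.8] M [-0.01  0.02 -0.02]
frac [0.01  0.003 0.486] turn -0.001 q6 [ 0.68 -0.29  1.74  0.    1.69 -0.51]
pitch fits [(np.float64(0.269), [0.218, -0.003, -0.011]), (np.float64(0.269), [0.222, -0.003, -0.011]), (np.float64(0.273), [0.203, -0.003, -0.012])] px 1077
```

>>> carry_out:
  translation:
    - [0,0,-0.1]
    - [0,0,-0.2]
    - [0,0,-0.2]
    - [0,0,-0.2]
    - [0,0,-0.2]
    - [0,0,-0.2]
    - [0,0,-0.2]
    - [0,0,-0.2]
  turn: [0,0,0,0,0,0,0,0]
  grip: [0.15,0.15,0.162,0.162,0.162,0.162,0.15,0.15]

```text
t: 15.95
tcp_pos: [0.3367, 0.3159, 0.1792]
orientation: [-0.0, 0.191, 0.982, -0.001]
force: [0.8, -0.3, -1.9]
grip_width: 0.0134
grip_force: 20.7
```

```bash
python3 -c "
from pitch import *
plan(.3355,.317,.077,1.186);s=ctrl.state()['tcp_pos']
c=cam('side','held3');fitpitch(c,s+[0,0,.011],-.383)"
```

```text
t 15.95 tcp [0.3367 0.3159 0.1792] ytool 1.1855 R [[-0.927, 0.376], [0.376, 0.927]] w 0.0134 gf 20.7 F [ 0.8 -0.3 -1.9] M [0.09 0.07 0.01]
frac [0.01  0.005 0.681] turn -0.001 q6 [ 0.68 -0.29  1.69 -0.    1.74 -0.51]
pitch fits [(np.float64(0.221), [0.211, -0.003, -0.011]), (np.float64(0.222), [0.213, -0.004, -0.011]), (np.float64(0.222), [0.219, -0.003, -0.011])] px 1156
```

>>> carry_out:
  translation:
    - [0,0,0]
    - [0,0,0]
    - [0,0,0]
    - [0,0,0]
  turn: [0,0,0,0]
  grip: [0.162,0.1625,0.163,0.163]

```text
t: 16.38
tcp_pos: [0.337, 0.3161, 0.1801]
orientation: [0.0, 0.191, 0.981, 0.0]
force: [0.1, -1.3, -2.2]
grip_width: 0.014
grip_force: 3.9
```

```bash
python3 -c "
from pitch import *
plan(.3355,.317,.077,1.186);s=ctrl.state()['tcp_pos']
c=cam('side','held3');fitpitch(c,s+[0,0,.011],-.383)"
```

```text
t 16.38 tcp [0.337  0.3161 0.1801] ytool 1.1855 R [[-0.927, 0.376], [0.376, 0.927]] w 0.014 gf 3.9 F [ 0.1 -1.3 -2.2] M [ 0.    0.05 -0.03]
frac [0.011 0.002 0.687] turn -0.001 q6 [ 0.68 -0.29  1.69 -0.    1.74 -0.51]
pitch fits [(np.float64(0.233), [0.525, -0.002, -0.017]), (np.float64(0.233), [0.526, -0.002, -0.017]), (np.float64(0.234), [0.527, -0.002, -0.017])] px 1094
```

>>> carry_out:
  translation:
    - [0,0,0]
    - [0,0,0]
    - [0,0,0]
    - [0,0,0]
    - [0,0,0]
  turn: [0,0,0,0,0]
  grip: [0.163,0.163,0.1,0.1,0.1]
  squeeze: 40

```text
t: 16.9
tcp_pos: [0.3369, 0.3161, 0.18]
orientation: [0.0, 0.191, 0.981, 0.0]
force: [0.4, -0.2, -3.0]
grip_width: 0.0135
grip_force: 40.9
```

```bash
python3 -c "
from pitch import *
plan(.3355,.317,.077,1.186);s=ctrl.state()['tcp_pos']
c=cam('side','held3');fitpitch(c,s+[0,0,.011],-.383)
cv2.imwrite('pics/held4.png',cv2.resize(c['image'][200:380,300:500],(600,540),interpolation=2)[:,:,::-1])"
```

```text
t 16.9 tcp [0.3369 0.3161 0.18  ] ytool 1.1855 R [[-0.927, 0.376], [0.376, 0.927]] w 0.0135 gf 40.9 F [ 0.4 -0.2 -3. ] M [ 0.02 -0.03  0.06]
frac [0.011 0.002 0.687] turn -0.001 q6 [ 0.68 -0.29  1.69 -0.    1.74 -0.51]
pitch fits [(np.float64(0.273), [0.728, -0.001, -0.019]), (np.float64(0.274), [0.727, -0.001, -0.019]), (np.float64(0.274), [0.729, -0.001, -0.018])] px 1084
```

View pics/held4.png

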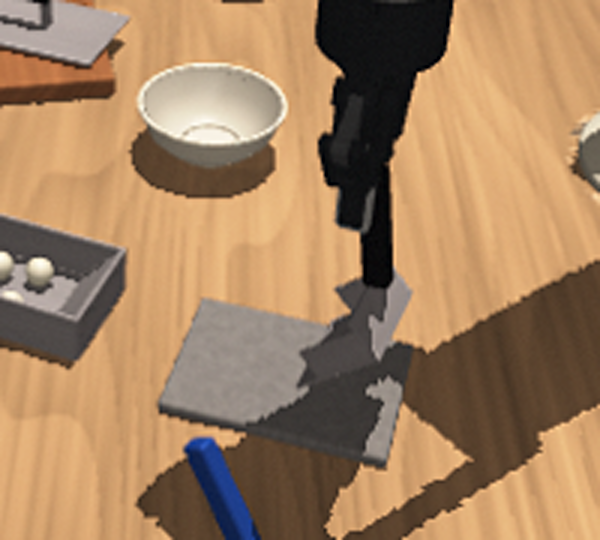

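The scoop now hangs about 42° nose-down with its handle near vertical, the lip at about crop (335,370). The grip opening sets the pivot friction, so I can enter the pan lip-first behind the balls.

>>> carry_out:
  translation:
    - [0,0,-0.1]
    - [-0.1,0,-0.18]
    - [-0.27,-0.02,-0.18]
    - [-0.45,-0.02,-0.18]
    - [-0.6,-0.03,-0.18]
    - [-0.68,-0.03,-0.18]
  turn: [0,0,0,0,0,0]
  grip: [0.1,0.1,0.1,0.1,0.1,0.1]

```text
t: 17.5
tcp_pos: [0.4315, 0.2724, 0.2068]
orientation: [0.0, 0.192, 0.981, -0.0]
force: [-1.1, -1.0, -1.8]
grip_width: 0.0136
grip_force: 41.1
```

>>> carry_out:
  translation:
    - [-0.15,0,0]
    - [-0.32,-0.02,0]
    - [-0.5,-0.02,0]
    - [-0.62,-0.03,0]
    - [-0.7,-0.03,0]
    - [-0.7,-0.03,0]
    - [-0.7,-0.03,0]
  turn: [0,0,0,-0.04,-0.085,-0.085,-0.085]
  grip: [0.1,0.1,0.1,0.1,0.1,0.1,0.1]

```text
t: 18.08
tcp_pos: [0.5252, 0.23, 0.2066]
orientation: [-0.001, 0.171, 0.985, -0.0]
force: [0.7, 0.2, -1.6]
grip_width: 0.0132
grip_force: 41.1
```

```bash
python3 -c "
from pitch import *
plan(.5261,.2297,.143,1.2278);s=ctrl.state()['tcp_pos']
c=cam('side','in1');fitpitch(c,s+[0,0,.011],-.343)
e=np.array([.942,-.336,0]);n=np.array([.336,.942,0]);L=s+.024*e-[0,0,.137]
pt=px(c,[L+.037*n,L-.037*n]);im=c['image'].copy()
for q in pt: cv2.circle(im,tuple(np.round(q).astype(int)),1,(255,0,0),-1)
cv2.imwrite('pics/in1c.png',cv2.resize(im[180:340,240:420],(720,600),interpolation=2)[:,:,::-1])"
```

```text
t 18.08 tcp [0.5252 0.23   0.2066] ytool 1.2267 R [[-0.941, 0.337], [0.337, 0.941]] w 0.0132 gf 41.1 F [ 0.7  0.2 -1.6] M [ 0.03 -0.04 -0.03]
frac [-0.007  0.     0.424] turn -0.002 q6 [ 0.35  0.02  1.37  0.    1.76 -0.87]
none [[228.2, 397.8, 308.0, 478.8], [360.8, 346.0, 436.6, 443.9], [293.8, 147.6, 306.0, 176.2]] [323.81225213 223.52149724]
```

View pics/in1c.png

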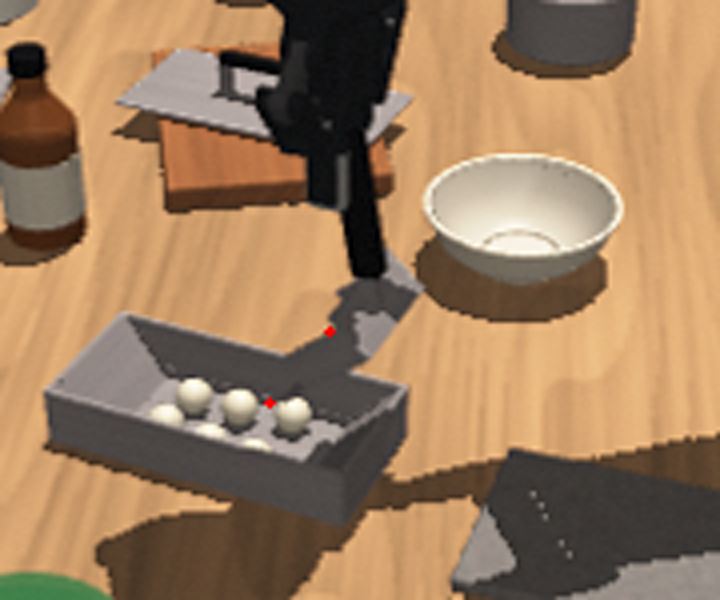

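```bash
python3 -c "
from pitch import *
c=cam('side');s=ctrl.state()['tcp_pos']
yaw=-.343
R=np.array([[np.cos(yaw),-np.sin(yaw),0],[np.sin(yaw),np.cos(yaw),0],[0,0,1]])
def W(q,th,gq):
    A=np.array([[np.cos(th),0,np.sin(th)],[0,1,0],[-np.sin(th),0,np.cos(th)]])
    return (np.array(q,float)-gq)@A.T@R.T+s
pts={'backbot near':(-.035,.037,0),'backbot far':(-.035,-.037,0),'backtop near':(-.037,.037,.032),'backtop far':(-.037,-.037,.032),'lip near':(.035,.037,0),'lip far':(.035,-.037,0),'sidefront near':(.015,.037,.024),'handle bot':(-.043,0,.033)}
for th,gq in((.728,(-.074,0,.086)),(.65,(-.0735,0,.0748)),(.728,(-.078,0,.083))):
    print(th,gq)
    for k,q in pts.items():
        u=px(c,W(q,th,np.array(gq)))[0]; print('  ',k,((u-[240,180])*[4,3.75]).round().tolist())
"
```

```text
0.728 (-0.074, 0, 0.086)
   backbot near [358.0, 361.0]
   backbot far [413.0, 289.0]
   backtop near [323.0, 316.0]
   backtop far [380.0, 246.0]
   lip near [270.0, 402.0]
   lip far [328.0, 331.0]
   sidefront near [267.0, 359.0]
   handle bot [359.0, 275.0]
0.65 (-0.0735, 0, 0.0748)
   backbot near [334.0, 345.0]
   backbot far [391.0, 274.0]
   backtop near [302.0, 298.0]
   backtop far [361.0, 229.0]
   lip near [242.0, 379.0]
   lip far [301.0, 309.0]
   sidefront near [242.0, 337.0]
   handle bot [339.0, 258.0]
0.728 (-0.078, 0, 0.083)
   backbot near [349.0, 360.0]
   backbot far [405.0, 288.0]
   backtop near [314.0, 315.0]
   backtop far [372.0, 245.0]
   lip near [262.0, 400.0]
   lip far [320.0, 329.0]
   sidefront near [258.0, 357.0]
   handle bot [350.0, 273.0]
```

>>> carry_out:
  translation:
    - [-0.05,0,0]
    - [-0.05,0,0.1]
    - [-0.05,0,0.2]
    - [-0.05,0,0.28]
    - [-0.05,0,0.34]
    - [-0.05,0,0.37]
    - [-0.05,0,0.38]
    - [-0.05,0,0.38]
  turn: [0,0,0,0,0,0,0,0]
  grip: [0.1,0.1,0.1,0.1,0.1,0.1,0.1,0.1]

```text
t: 18.9
tcp_pos: [0.5324, 0.2274, 0.1499]
orientation: [-0.0, 0.171, 0.985, -0.0]
force: [0.2, 0.5, -2.4]
grip_width: 0.0134
grip_force: 41.0
```

```bash
cat > chk.py <<'E'
from balls import *
def blobs(T,p=(.593,.2058,-.343),z=.016,lo=None):
    "bright round spots inside the pan area (top camera), in pan coordinates"
    g=T['image'].min(2).astype(np.float32); u=px(T,[p[0],p[1],.03])[0].round().astype(int)
    x0,y0=u[0]-38,u[1]-45; q=cv2.resize(g[y0:y0+90,x0:x0+76],None,fx=4,fy=4,interpolation=2)
    q=cv2.GaussianBlur(q,(0,0),4); d=cv2.dilate(q,np.ones((17,17))); b=cv2.GaussianBlur(q,(0,0),22)
    v,w=np.nonzero((q==d)&(q-b>12)); out=[]
    c,s=np.cos(p[2]),np.sin(p[2])
    for a,bb in zip(w,v):
        uv=((a+.5)/4-.5+x0,(bb+.5)/4-.5+y0);P=ray(T,[uv],z)[0][:2]-p[:2];X=(c*P[0]+s*P[1],-s*P[0]+c*P[1])
        if abs(X[0])<.1 and abs(X[1])<.05: out.append((round(X[0],3),round(X[1],3),int(q[bb,a]-b[bb,a])))
    return out
E
python3 -c "
from chk import *
plan(.5261+.0075,.2297-.0027,.143,1.2278)
print(blobs(cam('top')))
S=cam('side')
for r in ctrl.look_for('piece0_center','side'): print(np.round(r['rect']).tolist(),round(r['conf'],2))
"
```

```text
t 18.9 tcp [0.5324 0.2274 0.1499] ytool 1.2281 R [[-0.942, 0.336], [0.336, 0.942]] w 0.0134 gf 41.0 F [ 0.2  0.5 -2.4] M [-0.06 -0.02 -0.01]
frac [-0.009 -0.     0.046] turn 0.001 q6 [ 0.34  0.04  1.45 -0.    1.66 -0.88]
[(np.float64(0.077), np.float64(0.031), 25), (np.float64(0.049), np.float64(-0.026), 18), (np.float64(-0.02), np.float64(0.04), 21), (np.float64(-0.003), np.float64(-0.033), 30), (np.float64(-0.028), np.float64(0.015), 15), (np.float64(-0.039), np.float64(0.023), 17), (np.float64(-0.022), np.float64(-0.048), 28), (np.float64(-0.084), np.float64(0.03), 19), (np.float64(-0.08), np.float64(-0.022), 15), (np.float64(-0.085), np.float64(-0.039), 12)]
[309.0, 239.0, 340.0, 303.0] 0.59
[308.0, 287.0, 314.0, 291.0] 0.5
```

>>> carry_out:
  translation:
    - [0,0,0.02]
    - [0,0,0.04]
    - [0,0,0.04]
  turn: [0,0,0]
  grip: [0.1,0.1,0.1]

```text
t: 19.3
tcp_pos: [0.5322, 0.2273, 0.1434]
orientation: [-0.0, 0.171, 0.985, -0.0]
force: [-0.2, 0.2, -3.4]
grip_width: 0.0136
grip_force: 41.1
```

>>> carry_out:
  translation:
    - [0,0,0.015]
    - [0,0,0.03]
    - [0,0,0.03]
  turn: [0,0,0]
  grip: [0.1,0.1,0.1]

```text
t: 19.55
tcp_pos: [0.5322, 0.2273, 0.1388]
orientation: [-0.0, 0.171, 0.985, -0.0]
force: [-0.8, -0.0, -2.4]
grip_width: 0.0131
grip_force: 41.1
```

>>> carry_out:
  translation:
    - [0,0,0.015]
    - [0,0,0.03]
    - [0,0,0.03]
  turn: [0,0,0]
  grip: [0.1,0.1,0.1]

```text
t: 19.8
tcp_pos: [0.5324, 0.2274, 0.1348]
orientation: [-0.0, 0.171, 0.985, 0.0]
force: [0.0, 0.6, -1.5]
grip_width: 0.0136
grip_force: 41.1
```

```bash
python3 -c "
from pitch import *
plan(.5335,.227,.135)
c=cam('side');b=ctrl.look_for('piece0_center','side');print([(np.round(r['rect']).tolist(),round(r['conf'],2)) for r in b])
cv2.imwrite('pics/in2.png',cv2.resize(c['image'][210:330,240:380],(700,600),interpolation=2)[:,:,::-1])"
```

```text
t 19.8 tcp [0.5324 0.2274 0.1348] ytool 1.2279 R [[-0.942, 0.336], [0.336, 0.942]] w 0.0136 gf 41.1 F [ 0.   0.6 -1.5] M [-0.07  0.02  0.03]
frac [-0.008 -0.    -0.002] turn 0 q6 [ 0.34  0.04  1.47  0.    1.63 -0.88]
[([307.0, 286.0, 319.0, 293.0], 0.41)]
```

View pics/in2.png

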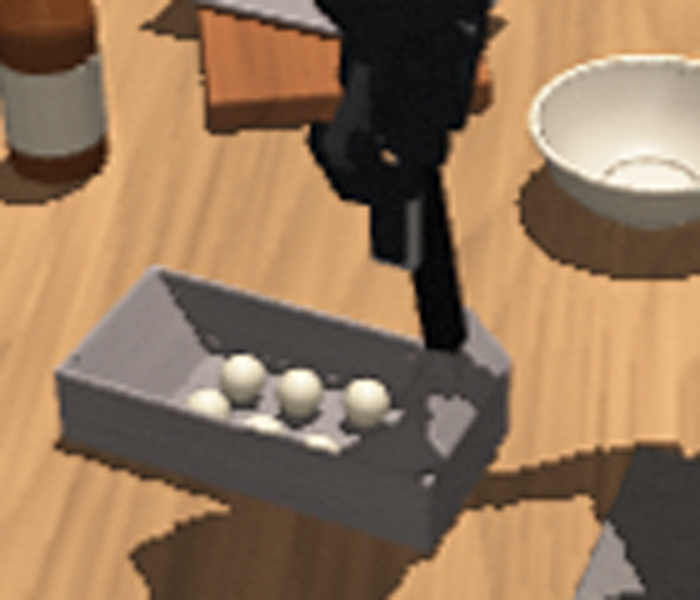

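The scoop is in the pan right behind the last balls, the lip near (380,450) and the balls at (240–365, 380–440). Next I lower with a soft grip so that it flattens and slides under them.

>>> carry_out:
  translation:
    - [0,0,0.01]
    - [-0.01,0,0.025]
    - [-0.015,0,0.04]
    - [-0.02,0,0.06]
    - [-0.025,0,0.08]
    - [-0.03,0,0.09]
  turn: [0,0,0,0,0,0]
  grip: [0.16,0.16,0.16,0.16,0.16,0.16]

```text
t: 20.4
tcp_pos: [0.5396, 0.2261, 0.1306]
orientation: [0.006, 0.171, 0.985, 0.002]
force: [-5.1, -4.0, 30.2]
grip_width: 0.0142
grip_force: 22.8
```

```bash
cat > ov.py <<'E'
from pitch import *
def hb(c,s,yaw=-.343):
    "fit pitch and offset of the dark handle part below the fingers + steel? handle only"
    m=(c['image'].max(2)<45); return m
E
python3 -c "
from pitch import *
plan(.5335,.227,.120)
c=cam('side');s=ctrl.state()['tcp_pos'];fitpitch(c,s+[0,0,.011],-.343)"
```

```text
t 20.4 tcp [0.5396 0.2261 0.1306] ytool 1.2278 R [[-0.942, 0.336], [0.336, 0.942]] w 0.0142 gf 22.8 F [-5.1 -4.  30.2] M [-1.03  0.85  0.07]
frac [ 0.041 -0.008  0.07 ] turn 0 q6 [ 0.34  0.05  1.47 -0.    1.61 -0.89]
pitch fits [(np.float64(0.469), [0.803, -0.004, -0.014]), (np.float64(0.472), [0.784, -0.003, -0.016]), (np.float64(0.472), [0.808, -0.004, -0.014])] px 680
```

>>> carry_out:
  translation:
    - [0,0,-0.03]
    - [0,0,-0.07]
    - [0,0,-0.07]
    - [-0.02,0,-0.07]
    - [-0.05,0,-0.07]
    - [-0.08,0,-0.07]
    - [-0.11,0,-0.07]
    - [-0.14,0,-0.07]
    - [-0.17,0,-0.07]
    - [-0.2,0,-0.07]
    - [-0.21,0,-0.07]
    - [-0.21,0,-0.07]
  turn: [0,0,0,0,0,0,0,0,0,0,0,0]
  grip: [0.16,0.1,0.1,0.1,0.1,0.1,0.1,0.1,0.1,0.1,0.1,0.1]
  squeeze: 40

```text
t: 21.5
tcp_pos: [0.5667, 0.215, 0.1318]
orientation: [-0.0, 0.171, 0.985, -0.0]
force: [0.8, -0.9, -2.5]
grip_width: 0.0131
grip_force: 39.2
```

```bash
python3 -c "
from pitch import *
plan(.5335,.227,.120)
c=cam('side');s=ctrl.state()['tcp_pos'];fitpitch(c,s+[0,0,.011],-.343)
d=s[:2]-[.593,.2058];print('pan x',d@[.942,-.336],'y',d@[.336,.942])
for r in ctrl.trace('piece0_center','side'): print('ball',np.round(r['rect']).tolist(),round(r['conf'],2))"
```

```text
t 21.5 tcp [0.5667 0.215  0.1318] ytool 1.2275 R [[-0.942, 0.337], [0.337, 0.942]] w 0.0131 gf 39.2 F [ 0.8 -0.9 -2.5] M [-0.  -0.1  0. ]
frac [0.235 0.001 0.079] turn 0 q6 [ 0.31  0.11  1.4  -0.    1.63 -0.92]
pitch fits [(np.float64(0.281), [0.787, -0.004, -0.015]), (np.float64(0.282), [0.8, -0.004, -0.014]), (np.float64(0.284), [0.784, -0.004, -0.015])] px 763
pan x -0.0281154041051691 y -6.66094215825367e-05
ball [236.0, 194.0, 264.0, 246.0] 0.55
```

>>> carry_out:
  translation:
    - [-0.03,0,0]
    - [-0.06,0,0]
    - [-0.09,0,0]
    - [-0.12,0,0]
    - [-0.13,0,0]
    - [-0.13,0,0]
  turn: [0,0,0,0,0,0]
  grip: [0.1,0.1,0.1,0.1,0.1,0.1]

```text
t: 22.15
tcp_pos: [0.5852, 0.2084, 0.1319]
orientation: [-0.0, 0.171, 0.985, -0.0]
force: [-0.7, 0.7, -2.2]
grip_width: 0.0136
grip_force: 39.2
```

>>> carry_out:
  translation:
    - [0,0,0.015]
    - [0.03,0,0.022]
    - [0.06,0,0.027]
    - [0.115,0,0.035]
    - [0.18,0,0.05]
    - [0.24,0,0.07]
    - [0.24,0,0.07]
  turn: [0,0,0,0,0,0,0]
  grip: [0.161,0.161,0.161,0.161,0.161,0.161,0.161]

```text
t: 22.73
tcp_pos: [0.5485, 0.2219, 0.121]
orientation: [-0.001, 0.17, 0.985, -0.0]
force: [-2.0, -1.7, 2.7]
grip_width: 0.0142
grip_force: 12.4
```

```bash
cat > st.py <<'E'
from pitch import *
plan(.5335,.227,.120)
c=cam('side');s=ctrl.state()['tcp_pos'];fitpitch(c,s+[0,0,.011],-.343)
d=s[:2]-[.593,.2058];print('pan x',d@[.942,-.336],'y',d@[.336,.942])
E
python3 st.py
```

```text
t 22.73 tcp [0.5485 0.2219 0.121 ] ytool 1.2296 R [[-0.942, 0.335], [0.335, 0.942]] w 0.0142 gf 12.4 F [-2.  -1.7  2.7] M [-0.15  0.42 -0.01]
frac [ 0.106 -0.001  0.007] turn 0 q6 [ 0.33  0.08  1.45  0.    1.61 -0.9 ]
pitch fits [(np.float64(0.453), [0.519, -0.006, -0.012]), (np.float64(0.453), [0.524, -0.006, -0.011]), (np.float64(0.454), [0.513, -0.005, -0.013])] px 683
pan x -0.04654875808713324 y 0.0001558956235353324
```

>>> carry_out:
  translation:
    - [0.06,0,0.028]
    - [0.118,0,0.058]
    - [0.16,0,0.085]
    - [0.2,0,0.11]
    - [0.227,0,0.13]
    - [0.227,0,0.13]
  turn: [0,0,0,0,0,0]
  grip: [0.161,0.161,0.161,0.161,0.161,0.161]

```text
t: 23.33
tcp_pos: [0.5174, 0.2327, 0.1007]
orientation: [-0.001, 0.17, 0.985, -0.0]
force: [-0.9, 0.6, -0.6]
grip_width: 0.0139
grip_force: 10.2
```

```bash
python3 st.py; python3 -c "
from pitch import *
T=cam('top');S=cam('side')
b=cv2.resize(T['image'][165:265,245:345],(400,400),interpolation=2);a=cv2.resize(S['image'][230:330,240:340],(400,400),interpolation=2)
cv2.imwrite('pics/arc.png',np.hstack([b,a])[:,:,::-1])"
```

```text
t 23.33 tcp [0.5174 0.2327 0.1007] ytool 1.2288 R [[-0.942, 0.335], [0.335, 0.942]] w 0.0139 gf 10.2 F [-0.9  0.6 -0.6] M [0.16 0.14 0.  ]
frac [-0.114  0.    -0.129] turn 0 q6 [ 0.36  0.02  1.55  0.    1.57 -0.87]
pitch fits [(np.float64(0.684), [0.221, -0.008, -0.01]), (np.float64(0.688), [0.238, -0.008, -0.008]), (np.float64(0.69), [0.24, -0.009, -0.007])] px 594
pan x -0.07969672806293396 y -0.00012370547138613672
```

View pics/arc.png

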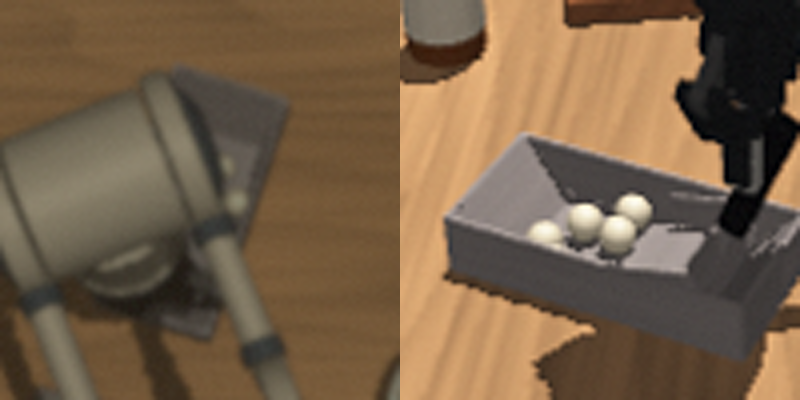

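Left view: the arm hides most of the pan. Right view: the scoop lies at a shallow angle (floor patch near (665,250)) with the balls bunched ahead of its lip at (545–635, 210–240). Next I lower it flat while it slides forward.

>>> carry_out:
  translation:
    - [0,0,0.02]
    - [0,0,0.04]
    - [0,0,0.06]
    - [0,0,0.08]
    - [0,0,0.09]
    - [0,0,0.1]
    - [0,0,0.1]
  turn: [0,0,0,0,0,0,0]
  grip: [0.161,0.161,0.161,0.161,0.161,0.161,0.161]

```text
t: 24.12
tcp_pos: [0.5187, 0.2323, 0.0866]
orientation: [-0.0, 0.171, 0.985, -0.0]
force: [-2.0, 1.4, 1.9]
grip_width: 0.0139
grip_force: 8.9
```

```bash
python3 st.py
```

```text
t 24.12 tcp [0.5187 0.2323 0.0866] ytool 1.2279 R [[-0.942, 0.336], [0.336, 0.942]] w 0.0139 gf 8.9 F [-2.   1.4  1.9] M [0.23 0.18 0.04]
frac [-0.105 -0.    -0.222] turn 0 q6 [ 0.36  0.03  1.56  0.    1.55 -0.87]
pitch fits [(np.float64(0.726), [0.098, -0.009, -0.009]), (np.float64(1.065), [0.313, -0.005, 0.018]), (np.float64(1.125), [0.48, 0.005, 0.024])] px 597
pan x -0.07885117949721707 y 1.9303205907893195e-05
```

>>> carry_out:
  translation:
    - [-0.01,0,0.02]
    - [-0.02,0,0.035]
    - [-0.03,0,0.05]
    - [-0.04,0,0.06]
    - [-0.04,0,0.06]
  turn: [0,0,0,0,0]
  grip: [0.161,0.161,0.161,0.161,0.161]

```text
t: 24.63
tcp_pos: [0.5245, 0.2301, 0.0777]
orientation: [-0.0, 0.171, 0.985, -0.0]
force: [-2.4, 1.3, 2.1]
grip_width: 0.0137
grip_force: 8.4
```

```bash
python3 st.py
```

```text
t 24.63 tcp [0.5245 0.2301 0.0777] ytool 1.2278 R [[-0.942, 0.336], [0.336, 0.942]] w 0.0137 gf 8.4 F [-2.4  1.3  2.1] M [0.17 0.37 0.01]
frac [-0.064  0.001 -0.282] turn 0 q6 [ 0.35  0.05  1.56  0.    1.53 -0.87]
pitch fits [(np.float64(0.508), [-0.01, -0.013, -0.007]), (np.float64(0.543), [-0.014, -0.023, 0.008]), (np.float64(2.019), [0.99, -0.004, -0.03])] px 733
pan x -0.07274413881108852 y -0.00015938639750414166
```

>>> carry_out:
  translation:
    - [0,0,0]
    - [0,0,0]
    - [-0.02,0,0]
    - [-0.04,0,0]
    - [-0.06,0,0]
    - [-0.08,0,0]
    - [-0.1,0,0]
    - [-0.12,0,0]
    - [-0.14,0,0]
    - [-0.14,0,0]
  turn: [0,0,0,0,0,0,0,0,0,0]
  grip: [0,0,0,0,0,0,0,0,0,0]
  squeeze: 100

```text
t: 25.57
tcp_pos: [0.5449, 0.2229, 0.078]
orientation: [0.0, 0.171, 0.985, -0.0]
force: [0.1, -0.5, 1.4]
grip_width: 0.0115
grip_force: 97.8
```

>>> carry_out:
  translation:
    - [-0.015,0,0]
    - [-0.03,0,0]
    - [-0.03,0,0]
  turn: [0,0,0]
  grip: [0,0,0]

```text
t: 25.82
tcp_pos: [0.5487, 0.2216, 0.078]
orientation: [0.0, 0.171, 0.985, -0.0]
force: [-0.6, 0.3, 0.9]
grip_width: 0.0118
grip_force: 97.8
```

```bash
python3 st.py; python3 -c "
from chk import *
print(blobs(cam('top')))
cam('side')
for l in('piece0_center','piece3_center'):
  for n in('top','side'):
    for r in ctrl.look_for(l,n): print(n,np.round(r['rect']).tolist(),round(r['conf'],2))"
```

```text
t 25.82 tcp [0.5487 0.2216 0.078 ] ytool 1.2279 R [[-0.942, 0.336], [0.336, 0.942]] w 0.0118 gf 97.8 F [-0.6  0.3  0.9] M [0.07 0.14 0.07]
frac [ 0.108 -0.    -0.28 ] turn 0 q6 [ 0.33  0.1   1.51 -0.    1.53 -0.9 ]
pitch fits [(np.float64(1.045), [0.089, -0.027, 0.013]), (np.float64(1.048), [0.095, -0.024, 0.009]), (np.float64(2.488), [0.958, -0.008, -0.022])] px 506
pan x -0.047002252131325625 y -2.6670923763143575e-05
[(np.float64(0.078), np.float64(0.016), 26), (np.float64(0.048), np.float64(-0.032), 37), (np.float64(0.01), np.float64(-0.036), 29), (np.float64(-0.011), np.float64(0.025), 19), (np.float64(-0.001), np.float64(-0.021), 19), (np.float64(-0.03), np.float64(0.009), 16), (np.float64(-0.051), np.float64(-0.03), 27), (np.float64(-0.086), np.float64(0.011), 13), (np.float64(-0.084), np.float64(-0.04), 15)]
side [281.0, 277.0, 290.0, 281.0] 0.51
top [198.0, 173.0, 241.0, 214.0] 0.38
```

```bash
cat > sb.py <<'E'
from fit import *
def sb(c,ctr=(.593,.2058,.03),rad=60,z=.018,p=(.593,.2058,-.343),th=185):
    im=c['image'].astype(int);m=(im.min(2)>th-30)&(im.max(2)>th)
    u=px(c,ctr)[0];yy,xx=np.mgrid[:480,:640];m&=np.hypot(xx-u[0],yy-u[1])<rad
    n,lab,st,ce=cv2.connectedComponentsWithStats(m.astype(np.uint8));cc,s=np.cos(p[2]),np.sin(p[2])
    for i in range(1,n):
        if st[i,4]<8: continue
        P=ray(c,[ce[i]],z)[0][:2]-p[:2];print('blob area',st[i,4],'wh',st[i,2:4],'px',ce[i].round(1),'pan',round(cc*P[0]+s*P[1],3),round(-s*P[0]+cc*P[1],3))
E
python3 -c "
from sb import *
sb(cam('side'))"
```

```text
blob area 31 wh [7 6] px [286.3 276.7] pan 0.045 -0.033
blob area 70 wh [13 13] px [275.3 282.8] pan 0.058 -0.002
blob area 31 wh [7 5] px [286. 285.] pan 0.031 -0.005
blob area 18 wh [7 3] px [278.2 290.1] pan 0.039 0.018
```

>>> carry_out:
  translation:
    - [-0.015,0,0]
    - [-0.03,0,0]
    - [-0.03,0,0]
  turn: [0,0,0]
  grip: [0,0,0]

```text
t: 26.52
tcp_pos: [0.5526, 0.2202, 0.078]
orientation: [-0.0, 0.171, 0.985, 0.0]
force: [-1.7, 0.9, 1.5]
grip_width: 0.0114
grip_force: 97.7
```

```bash
python3 -c "
from sb import *
c=cam('side');sb(c);sb(c,th=150)
from h import *
plan(.55,.22,.1)"
```

```text
blob area 31 wh [7 6] px [285.1 275.8] pan 0.05 -0.035
blob area 32 wh [7 6] px [277.  278.9] pan 0.062 -0.017
blob area 37 wh [9 7] px [272.4 285.6] pan 0.059 0.009
blob area 35 wh [8 6] px [284.3 284.5] pan 0.036 -0.005
blob area 17 wh [7 3] px [278.2 289.9] pan 0.039 0.018
blob area 42 wh [ 6 20] px [261.3 246.8] pan 0.166 -0.118
blob area 252 wh [40 30] px [272.8 280.1] pan 0.069 -0.009
blob area 10 wh [10  3] px [300.5 271. ] pan 0.024 -0.067
blob area 17 wh [16  5] px [329.2 279. ] pan -0.053 -0.067
blob area 133 wh [21 14] px [289.5 287.6] pan 0.019 -0.0
blob area 98 wh [23 13] px [314.2 294.6] pan -0.045 -0.001
blob area 21 wh [13 14] px [328.6 299.8] pan -0.082 0.002
t 26.57 tcp [0.5526 0.2202 0.078 ] ytool 1.228 R [[-0.942, 0.336], [0.336, 0.942]] w 0.0116 gf 97.8 F [-3.2  1.2  1.7] M [0.06 0.23 0.03]
frac [ 0.016 -0.007 -0.147] turn 0 q6 [ 0.32  0.11  1.5   0.    1.54 -0.91]
```

>>> carry_out:
  translation:
    - [-0.015,0,0]
    - [-0.025,0,-0.013]
    - [-0.037,0,-0.027]
    - [-0.048,0,-0.04]
    - [-0.06,0,-0.053]
    - [-0.071,0,-0.067]
    - [-0.083,0,-0.08]
    - [-0.095,0,-0.093]
    - [-0.106,0,-0.107]
    - [-0.118,0,-0.12]
    - [-0.128,0,-0.133]
    - [-0.128,0,-0.133]
  turn: [0,0,0,0,0,0,0,0,0,0,0,0]
  grip: [0,0,0,0,0,0,0,0,0,0,0,0]

```text
t: 27.57
tcp_pos: [0.5712, 0.2137, 0.0986]
orientation: [0.0, 0.171, 0.985, 0.0]
force: [-0.5, 0.0, -1.8]
grip_width: 0.0117
grip_force: 97.6
```

```bash
python3 -c "
from sb import *
c=cam('side');sb(c,z=.035);sb(c,th=150,z=.035)
plan(.55,.22,.1)"; python3 st.py
```

```text
blob area 34 wh [8 6] px [277.6 267.6] pan 0.07 -0.038
blob area 33 wh [7 6] px [269.9 270.7] pan 0.081 -0.019
blob area 33 wh [9 6] px [277.9 275.8] pan 0.054 -0.01
blob area 65 wh [12 11] px [266.  279.9] pan 0.072 0.015
blob area 33 wh [7 5] px [274.  282.1] pan 0.051 0.015
blob area 56 wh [ 6 25] px [261.  248.1] pan 0.15 -0.092
blob area 439 wh [42 26] px [272.3 276.8] pan 0.064 -0.001
blob area 30 wh [30  9] px [322.5 277.1] pan -0.044 -0.048
blob area 190 wh [32 16] px [310.6 293.7] pan -0.045 0.017
blob area 27 wh [18 16] px [328.3 299.3] pan -0.089 0.018
t 27.62 tcp [0.571  0.2137 0.0983] ytool 1.2279 R [[-0.942, 0.336], [0.336, 0.942]] w 0.0114 gf 97.6 F [-0.   0.2 -2. ] M [ 0.04  0.13 -0.01]
frac [ 0.146 -0.008 -0.011] turn 0 q6 [ 0.3   0.13  1.43 -0.    1.57 -0.93]
t 27.62 tcp [0.571  0.2137 0.0983] ytool 1.2279 R [[-0.942, 0.336], [0.336, 0.942]] w 0.0114 gf 97.6 F [-0.   0.2 -2. ] M [ 0.04  0.13 -0.01]
frac [ 0.265 -0.001 -0.145] turn 0 q6 [ 0.3   0.13  1.43 -0.    1.57 -0.93]
pitch fits [(np.float64(0.777), [0.061, -0.016, -0.002]), (np.float64(1.071), [0.287, 0.002, 0.012]), (np.float64(1.077), [0.323, 0.003, 0.015])] px 560
pan x -0.02352579170717892 y 5.0819794316977335e-05
```

>>> carry_out:
  translation:
    - [-0.01,0,0]
    - [-0.02,0,0]
    - [-0.02,0,0]
    - [-0.02,0,0]
    - [-0.02,0,0.015]
    - [-0.02,0,0.03]
    - [-0.02,0,0.045]
    - [-0.02,0,0.06]
    - [-0.02,0,0.075]
    - [-0.02,0,0.09]
    - [-0.02,0,0.09]
    - [-0.02,0,0.09]
  turn: [0,0,0,0,0,0,0,0,0,0,0,0]
  grip: [0,0,0,0.159,0.16,0.16,0.16,0.16,0.16,0.16,0.1,0.0]
  squeeze: 100

```text
t: 28.72
tcp_pos: [0.5719, 0.2139, 0.0856]
orientation: [-0.002, 0.17, 0.985, 0.001]
force: [-9.5, 2.7, 5.8]
grip_width: 0.0107
grip_force: 97.7
```

```bash
python3 -c "
from sb import *
c=cam('side');sb(c,z=.03)"; python3 st.py
```

```text
blob area 30 wh [7 5] px [277.9 268. ] pan 0.073 -0.042
blob area 33 wh [8 5] px [270.2 271.1] pan 0.084 -0.024
blob area 73 wh [12 12] px [266.6 280.4] pan 0.073 0.011
blob area 36 wh [8 6] px [282.4 278.5] pan 0.043 -0.01
blob area 36 wh [8 5] px [277.7 285. ] pan 0.041 0.015
t 28.77 tcp [0.572  0.2139 0.0857] ytool 1.2292 R [[-0.942, 0.335], [0.335, 0.942]] w 0.0104 gf 97.8 F [-9.8  1.2  6.6] M [ 0.26  1.68 -0.04]
frac [ 0.272 -0.003 -0.228] turn 0 q6 [ 0.3   0.15  1.44  0.    1.55 -0.93]
none [[225.9, 400.5, 308.1, 480.0], [361.5, 345.3, 436.7, 444.1], [363.5, 163.1, 396.7, 197.1]] [304.00259472 265.18191472]
pan x -0.022443252130362832 y 0.0005426913486427046
```

>>> carry_out:
  translation:
    - [0.005,0,-0.01]
    - [0.015,0,-0.025]
    - [0.02,0,-0.045]
    - [0.02,0,-0.07]
    - [0.02,0,-0.1]
    - [0.02,0,-0.13]
    - [0.02,0,-0.16]
    - [0.02,0,-0.19]
    - [0.02,0,-0.21]
    - [0.02,0,-0.22]
    - [0.02,0,-0.22]
  turn: [0,0,0,0,0,0,0,0,0,0,0]
  grip: [0,0,0,0,0,0,0,0,0,0,0]

```text
t: 29.78
tcp_pos: [0.5709, 0.2138, 0.1181]
orientation: [0.0, 0.171, 0.985, 0.0]
force: [-0.2, -0.2, -2.6]
grip_width: 0.0105
grip_force: 97.9
```

```bash
python3 -c "
from sb import *
c=cam('side');print('z.06');sb(c,z=.06);print('z.016');sb(c)"; python3 st.py
```

```text
z.06
blob area 32 wh [8 5] px [277.5 258.2] pan 0.071 -0.042
blob area 35 wh [8 6] px [266.5 266.6] pan 0.078 -0.002
blob area 39 wh [8 6] px [278.4 270.8] pan 0.045 0.001
blob area 33 wh [9 5] px [287.6 269.8] pan 0.027 -0.011
blob area 34 wh [8 5] px [264.4 272.9] pan 0.071 0.02
blob area 8 wh [6 2] px [284.5 274.6] pan 0.025 0.007
z.016
blob area 32 wh [8 5] px [277.5 258.2] pan 0.102 -0.091
blob area 35 wh [8 6] px [266.5 266.6] pan 0.11 -0.049
blob area 39 wh [8 6] px [278.4 270.8] pan 0.074 -0.046
blob area 33 wh [9 5] px [287.6 269.8] pan 0.055 -0.059
blob area 34 wh [8 5] px [264.4 272.9] pan 0.102 -0.025
blob area 8 wh [6 2] px [284.5 274.6] pan 0.053 -0.039
t 29.83 tcp [0.5707 0.2138 0.1177] ytool 1.228 R [[-0.942, 0.336], [0.336, 0.942]] w 0.0107 gf 97.8 F [-0.8 -0.2 -1.9] M [ 0.14  0.15 -0.02]
frac [ 0.263 -0.001 -0.016] turn 0 q6 [ 0.3   0.13  1.41  0.    1.61 -0.93]
pitch fits [(np.float64(0.469), [-0.055, -0.017, -0.006]), (np.float64(0.47), [-0.057, -0.017, -0.006]), (np.float64(2.017), [0.91, -0.002, -0.032])] px 733
pan x -0.02380461229591784 y -1.2635480644426593e-05
```

All six balls rose with the scoop, which now sits slightly lip-up. I lift, then carry and turn smoothly toward the bowl.

>>> carry_out:
  translation:
    - [0,0,-0.01]
    - [0,0,-0.035]
    - [0,0,-0.07]
    - [0,0,-0.12]
    - [0,0,-0.17]
    - [0,0,-0.23]
    - [0,0,-0.29]
    - [0,0,-0.34]
    - [0,0,-0.38]
    - [0,0,-0.4]
    - [0,0,-0.41]
    - [0,0,-0.41]
  turn: [0,0,0,0,0,0,0,0,0,0,0,0]
  grip: [0,0,0,0,0,0,0,0,0,0,0,0]

```text
t: 30.93
tcp_pos: [0.5708, 0.2138, 0.1792]
orientation: [0.0, 0.171, 0.985, 0.0]
force: [0.6, -0.2, -2.2]
grip_width: 0.011
grip_force: 98.0
```

```bash
python3 -c "
from sb import *
c=cam('side');print('z.12');sb(c,ctr=(.593,.2058,.1),z=.12);print('pan');sb(c)"; python3 st.py
```

```text
z.12
blob area 10 wh [4 8] px [317.3 209.6] pan 0.037 -0.196
blob area 12 wh [9 4] px [316.8 216.8] pan 0.023 -0.163
blob area 30 wh [ 6 13] px [348.  236.4] pan -0.081 -0.113
blob area 36 wh [8 6] px [275.8 236.7] pan 0.073 -0.044
blob area 41 wh [11  7] px [262.3 250.4] pan 0.073 0.016
blob area 87 wh [18  8] px [281.  249.2] pan 0.037 -0.005
blob area 39 wh [12  6] px [309.1 290. ] pan -0.083 0.097
blob area 12 wh [11  3] px [298.7 295.2] pan -0.072 0.12
blob area 8 wh [8 3] px [316.5 301.5] pan -0.111 0.122
pan
blob area 36 wh [8 6] px [275.8 236.7] pan 0.155 -0.176
blob area 41 wh [11  7] px [262.3 250.4] pan 0.156 -0.105
blob area 87 wh [18  8] px [281.  249.2] pan 0.113 -0.13
blob area 39 wh [12  6] px [309.1 290. ] pan -0.027 -0.011
blob area 12 wh [11  3] px [298.7 295.2] pan -0.013 0.015
blob area 8 wh [8 3] px [316.5 301.5] pan -0.06 0.018
t 30.98 tcp [0.5706 0.2137 0.1787] ytool 1.228 R [[-0.942, 0.336], [0.336, 0.942]] w 0.0106 gf 98.0 F [-0.1  0.2 -2.7] M [0.01 0.15 0.04]
frac [0.263 0.    0.391] turn 0 q6 [ 0.3   0.11  1.31 -0.    1.71 -0.93]
pitch fits [(np.float64(0.25), [-0.061, -0.018, -0.005]), (np.float64(0.25), [-0.059, -0.018, -0.005]), (np.float64(0.251), [-0.066, -0.018, -0.006])] px 952
pan x -0.02382274245325957 y -0.00011882145968925267
```

>>> carry_out:
  translation:
    - [0.003,-0.004,0]
    - [0.008,-0.012,0]
    - [0.017,-0.024,0]
    - [0.031,-0.044,0]
    - [0.05,-0.071,0]
    - [0.075,-0.107,0]
    - [0.103,-0.147,0]
    - [0.133,-0.191,0]
    - [0.167,-0.238,0]
    - [0.203,-0.29,0]
    - [0.239,-0.341,0]
    - [0.278,-0.397,0]
  turn: [0.006,0.017,0.034,0.063,0.103,0.154,0.211,0.274,0.343,0.417,0.491,0.571]
  grip: [0,0,0,0,0,0,0,0,0,0,0,0]

```text
t: 32.08
tcp_pos: [0.5106, 0.1711, 0.1791]
orientation: [0.0, 0.311, 0.951, 0.0]
force: [0.5, 0.2, -2.9]
grip_width: 0.0105
grip_force: 98.0
```

>>> carry_out:
  translation:
    - [0.02,-0.06,0]
    - [0.04,-0.119,0]
    - [0.06,-0.179,0]
    - [0.079,-0.234,0]
    - [0.098,-0.289,0]
    - [0.116,-0.344,0]
    - [0.136,-0.404,0]
    - [0.155,-0.459,0]
  turn: [0.074,0.148,0.223,0.291,0.36,0.428,0.502,0.571]
  grip: [0,0,0,0,0,0,0,0]

```text
t: 32.75
tcp_pos: [0.4512, 0.1291, 0.1791]
orientation: [0.0, 0.443, 0.897, 0.0]
force: [-0.1, 0.3, -2.6]
grip_width: 0.0109
grip_force: 98.0
```

>>> carry_out:
  translation:
    - [0.003,-0.063,0]
    - [0.005,-0.121,0]
    - [0.007,-0.174,0]
    - [0.009,-0.223,0]
    - [0.011,-0.271,0]
    - [0.013,-0.315,0]
    - [0.015,-0.358,0]
    - [0.016,-0.397,0]
    - [0.017,-0.43,0]
    - [0.018,-0.457,0]
    - [0.019,-0.475,0]
    - [0.019,-0.484,0]
  turn: [0.075,0.143,0.206,0.263,0.32,0.371,0.423,0.468,0.508,0.54,0.56,0.571]
  grip: [0,0,0,0,0,0,0,0,0,0,0,0]

```text
t: 33.75
tcp_pos: [0.3927, 0.0874, 0.179]
orientation: [0.0, 0.565, 0.825, 0.0]
force: [-0.1, -0.2, -2.1]
grip_width: 0.0108
grip_force: 98.0
```

```bash
python3 -c "
from sb import *
c=cam('side');T=cam('top')
plan(.393,.0875,.18,.371)
s=ctrl.state()['tcp_pos'];e=np.array([.362,-.932]);p=(s[0],s[1],-1.2)
print('scoop frame from TCP');sb(c,ctr=(s[0]+.06*e[0],s[1]+.06*e[1],.12),rad=45,z=.13,p=p);print('pan');sb(c)
for n in('top','side'):
  for r in ctrl.look_for('bowl',n): print(n,np.round(r['rect'],1).tolist(),round(r['conf'],2))
print(px(T,[.427,-.001,.05]),px(c,[.427,-.001,.05]))
from pitch import fitpitch
fitpitch(c,s+[0,0,.011],-1.2)
"
```

```text
t 33.85 tcp [0.3929 0.0875 0.179 ] ytool 0.3713 R [[-0.363, 0.932], [0.932, 0.363]] w 0.0104 gf 98.0 F [ 0.8  0.2 -1.9] M [ 0.18  0.1  -0.06]
frac [-0.     0.001 -0.006] turn 0.001 q6 [ 0.13 -0.46  1.82 -0.    1.78 -0.24]
scoop frame from TCP
blob area 23 wh [7 4] px [362.3 209.5] pan 0.085 0.027
blob area 33 wh [7 6] px [371.9 214.2] pan 0.057 0.012
blob area 9 wh [4 3] px [378.6 215.1] pan 0.048 -0.002
blob area 653 wh [50 26] px [366.9 236.9] pan -0.034 0.059
pan
blob area 32 wh [8 5] px [309.5 290. ] pan -0.028 -0.012
top [355.9, 249.1, 386.3, 287.7] 0.94
side [347.7, 218.6, 396.4, 255.1] 0.9
[[363.94446517 268.03406035]] [[369.73295948 232.61391853]]
pitch fits [(np.float64(0.348), [-0.065, -0.016, -0.008]), (np.float64(0.349), [-0.072, -0.017, -0.008]), (np.float64(0.35), [-0.056, -0.016, -0.008])] px 580
```

>>> carry_out:
  translation:
    - [0,0,0.01]
    - [0,0,0.03]
    - [0,0,0.055]
    - [0,0,0.08]
    - [0,0,0.093]
    - [0,0,0.093]
    - [0,0,0.093]
    - [0,0,0.093]
    - [0,0,0.093]
    - [0,0,0.093]
    - [0,0,0.093]
  turn: [0,0,0,0,0,0,0,0,0,0,0]
  grip: [0,0,0,0,0,0.158,0.161,0.162,0.162,0,0]
  squeeze: 60

```text
t: 34.92
tcp_pos: [0.3932, 0.0874, 0.1659]
orientation: [0.001, 0.564, 0.825, 0.0]
force: [-1.2, -0.3, 1.5]
grip_width: 0.0128
grip_force: 58.4
```

```bash
cat > dp.py <<'E'
from sb import *
from pitch import fitpitch
c=cam('side')
plan(.393,.0875,.165,.371)
s=ctrl.state()['tcp_pos'];fitpitch(c,s+[0,0,.011],-1.2)
e=np.array([.362,-.932])
print('scoop');sb(c,ctr=(s[0]+.06*e[0],s[1]+.06*e[1],.12),rad=40,z=.12,p=(s[0],s[1],-1.2));print('pan');sb(c)
E
python3 dp.py
```

```text
t 34.97 tcp [0.3932 0.0874 0.1659] ytool 0.3714 R [[-0.363, 0.932], [0.932, 0.363]] w 0.0125 gf 58.4 F [-0.8  0.3  1.4] M [-0.29  0.09  0.03]
frac [ 0.001 -0.001  0.006] turn 0.001 q6 [ 0.13 -0.46  1.85 -0.    1.75 -0.24]
pitch fits [(np.float64(0.098), [0.563, -0.011, -0.012]), (np.float64(0.098), [0.566, -0.011, -0.012]), (np.float64(0.099), [0.557, -0.012, -0.012])] px 818
scoop
blob area 389 wh [38 26] px [360.1 232.7] pan 0.001 0.062
pan
blob area 32 wh [8 5] px [309.5 290. ] pan -0.028 -0.012
```

>>> carry_out:
  translation:
    - [0,0,-0.02]
    - [0,0,-0.06]
    - [0,0,-0.12]
    - [0,0,-0.2]
    - [0,0,-0.3]
    - [0,0,-0.4]
    - [0,0,-0.5]
    - [0,0,-0.5]
  turn: [0,0,0,0,0,0,0,0]
  grip: [0,0,0,0,0,0,0,0]

```text
t: 35.68
tcp_pos: [0.3939, 0.0878, 0.2444]
orientation: [0.002, 0.564, 0.826, 0.002]
force: [0.2, 0.4, -1.6]
grip_width: 0.0132
grip_force: 58.6
```

```bash
python3 dp.py; python3 -c "
from h import *
T=cam('top');S=cam('side')
for l in('bowl','bowl_in','piece0_center'):
  for n in('top','side'):
    for r in ctrl.look_for(l,n): print(l,n,np.round(r['rect'],1).tolist(),round(r['conf'],2))
B=S['image'][215:258,342:400].astype(int)
print('bowl yellowness',)
y=(B[:,:,0]-B[:,:,2]);
for r in range(0,43,2): print(' '.join('%3d/%2d'%(B[r,k].max(),y[r,k]) for k in range(4,56,3)))
"
```

```text
t 35.73 tcp [0.3937 0.0877 0.2425] ytool 0.3715 R [[-0.363, 0.932], [0.932, 0.363]] w 0.0125 gf 58.6 F [-0.8 -0.3 -1.6] M [-0.02  0.02 -0.04]
frac [ 0.001 -0.007  0.517] turn 0.001 q6 [ 0.13 -0.45  1.7   0.    1.88 -0.24]
pitch fits [(np.float64(0.213), [0.53, -0.009, -0.011]), (np.float64(0.214), [0.498, -0.012, -0.013]), (np.float64(0.214), [0.521, -0.011, -0.012])] px 721
scoop
blob area 685 wh [50 27] px [367.1 235.9] pan -0.016 0.051
pan
blob area 33 wh [8 6] px [309.5 290.1] pan -0.028 -0.011
bowl top [350.7, 249.9, 389.3, 287.1] 0.6
bowl top [375.0, 172.0, 457.8, 242.0] 0.3
bowl side [347.7, 219.9, 394.7, 257.5] 0.68
bowl_in top [350.2, 250.7, 390.5, 288.1] 0.86
bowl_in side [252.0, 261.5, 344.7, 321.1] 0.63
bowl_in side [344.5, 221.3, 396.8, 257.2] 0.59
piece0_center side [277.0, 190.0, 339.7, 235.1] 0.65
bowl yellowness
215/100 196/95 200/99 200/97 198/95 213/101 211/100  71/14  58/ 4  60/ 5  82/ 7  84/ 9  82/ 6  80/ 9  83/ 8  80/ 7  81/ 7  82/ 8
211/101 197/94 200/99 202/97 197/96 214/102 209/99 119/45  58/ 6  61/ 5  82/ 8  80/ 7  79/ 7  80/ 7  81/ 7  79/ 7  78/ 7  79/ 6
21
[... 1858 characters left out ...]
 226/32 203/23 158/30 107/22  98/18 236/109 222/104 221/104
 85/41  86/44  89/44  98/19 108/21 107/20 110/23 109/21 112/22 111/20 111/21 113/22 111/21 106/19  97/45 177/90 222/105 223/103
 85/42  84/41  84/42  85/41 100/21 107/20 111/22 110/21 115/22 114/22 112/21 111/22 111/19  94/45  98/49 143/72 222/104 224/104
 84/42  86/44  86/44  88/42  85/44  94/30 104/19 110/19 109/20 111/21 108/18  97/19  92/46  92/47  99/49 137/69 225/105 225/106
 78/40  89/44  86/42  88/45  90/44  91/47  97/43  99/34 107/26 100/32  97/44  99/50  95/47  96/47  96/49 134/69 228/106 226/106
 71/36  88/44  86/43  87/43  90/44  91/45  96/49  89/45  91/47  94/48  87/44  88/44  84/41  86/43  87/44 211/102 229/105 226/105
```

```bash
python3 -c "
from h import *
T=cam('top');S=cam('side')
B=T['image'][254:284,348:382].max(2).astype(int)
A=cv2.imread('pics/top0.png')[254:284,348:382].max(2).astype(int)
for r in range(0,30,1): print(' '.join('%3d'%B[r,k] for k in range(0,34,1)))
"
```

```text
141 141 143 142 142 142 142 143 143 137 117  86  88 114 133 141 140 142 141 138 123  88  58  50  55  77  92  95  96  94  97 110 121 122
142 142 145 143 144 143 144 143 142 135 118  87  86 111 132 137 138 140 140 138 125  95  63  51  53  74  93  97  94  92  92  95 108 121
141 143 145 143 142 143 143 142 142 139 121  91  82 106 129 135 136 139 138 137 125  96  64  52  53  69  89 100  97  91  94  91  98 115
142 143 142 142 140 142 138 140 140 137 125  96  79 101 122 131 135 137 136 134 125 101  68  52  52  68  89  99 101  97  94  91  92 104
140 142 139 139 139 138 140 137 136 135 125 103  81  94 120 132 132 135 133 133 126 103  69  52  51  64  88 101 102  98  94  90  88  95
138 139 138 137 136 138 134 134 136 133 125 105  78  91 114 127 131 132 131 131 125 106  75  52  51  65  90 105 103 101  97  93  89  89
134 135 134 134 134 133 133 133 131 129 125 106  80  85 112 127 127 129 130 129 125 108  79  56  51  68  93 108 107 102  99  93  87  87
132 133 132 133 132 130 129 130 130 130 124 105  83  79 106 120 128 126 128 128 123 112  83  60  54  70  98 110 109 105 100  96  91  88
130 131 128 
[... 2279 characters left out ...]
  91  88  83  79  82
 85  97 108 114 117 123 124 126 129 130 128 110  77  49  45  50  51  55  58  60  61  57  54  58  64  87  99 100  94  89  85  81  80  93
 89  96 104 109 113 116 120 123 124 124 124 107  76  51  46  51  55  53  57  59  59  59  58  59  70  87  95  95  90  87  84  81  84 104
 91  93  99 103 108 115 114 118 119 122 120 109  88  59  50  53  56  57  61  66  67  71  71  75  82  90  92  91  87  82  80  85 101 118
 90  91  98  98 103 105 109 113 114 116 116 114 101  78  65  64  66  72  74  86  95  99  99  93  93  94  91  86  83  80  84  99 116 124
 88  90  91  95  97 101 105 105 107 110 110 113 103  91  78  78  87  96 105 113 121 123 119 109 100  90  86  83  79  84  98 117 126 125
```

>>> carry_out:
  translation:
    - [0.06,0.02,0]
    - [0.15,0.06,0]
    - [0.27,0.1,0]
    - [0.39,0.15,0]
    - [0.51,0.2,0]
    - [0.621,0.242,0]
  turn: [-0.1,-0.25,-0.4,-0.55,-0.7,-0.857]
  grip: [0,0,0,0,0,0]

```text
t: 36.78
tcp_pos: [0.3928, 0.1886, 0.2399]
orientation: [-0.0, 0.374, 0.927, 0.0]
force: [-0.1, -0.2, -1.4]
grip_width: 0.0132
grip_force: 58.6
```

>>> carry_out:
  translation:
    - [0.1,0.09,0]
    - [0.2,0.18,0]
    - [0.3,0.28,0.1]
    - [0.4,0.37,0.25]
    - [0.47,0.44,0.4]
    - [0.498,0.464,0.5]
    - [0.498,0.464,0.54]
    - [0.498,0.464,0.54]
  turn: [-0.17,-0.34,-0.51,-0.65,-0.77,-0.857,-0.857,-0.857]
  grip: [0,0,0,0,0,0,0,0]

```text
t: 37.45
tcp_pos: [0.387, 0.289, 0.157]
orientation: [-0.001, 0.171, 0.985, -0.001]
force: [0.2, -0.1, -2.7]
grip_width: 0.0128
grip_force: 58.6
```

```bash
python3 -c "
from sb import *
from pitch import fitpitch
c=cam('side');T=cam('top')
plan(.389,.290,.1264,1.228)
s=ctrl.state()['tcp_pos'];fitpitch(c,s+[0,0,.011],-.343)
print('pan');sb(c)
g=T['image'].min(2).astype(np.float32);A=cv2.imread('pics/top0.png').min(2).astype(np.float32)
B=T['image'][256:284,350:380].min(2).astype(int)
for r in range(28): print(' '.join('%3d'%v for v in B[r]))
"
```

```text
t 37.55 tcp [0.3882 0.2892 0.1599] ytool 1.2268 R [[-0.941, 0.337], [0.337, 0.941]] w 0.013 gf 58.6 F [-0.8 -0.6 -1.5] M [ 0.04 -0.02  0.01]
frac [-0.003  0.007  0.224] turn -0.002 q6 [ 0.57 -0.23  1.67 -0.    1.69 -0.66]
pitch fits [(np.float64(0.152), [0.561, -0.01, -0.017]), (np.float64(0.152), [0.561, -0.01, -0.017]), (np.float64(0.152), [0.563, -0.009, -0.017])] px 1096
pan
blob area 37 wh [8 6] px [309.4 290.2] pan -0.028 -0.011
 88  89  92  92  95  97  98  99 100 100  98 100  98 100  98  98  97  95  93  93  87  86  84  81  78  75  73  68  68  68
 90  90  94  96  96  99 100 102 102 102 102 102 103 102 101  99  98  98  96  96  94  89  86  84  80  78  76  71  69  69
 91  97  95  98  99 100 102 104 105 101 103 103 103 103 105 103 101  99  99  97  94  94  90  86  83  80  75  74  71  70
 94  97  98 100 101 102 105 104 101  99  95  99 102 102 104 104 102 100  99  99  97  95  90  87  86  82  80  76  73  69
 95  98 101 103 102 102  97  91  91  89  90  95  95 100 105 102 104 102 103 100  99  96  95  90  87  83  80  76  72  69
 98 100 102 105 105 104  90  76  78  88  91  94  94  98 105 1
[... 1998 characters left out ...]
  99 101  99  99  95  79  79  86  92  94  92  89  92  93  92  89  87  86  85  80  77  72  69  65  61
 85  85  89  91  93  95  98  98  98  96  87  85  84  84  87  91  91  93  92  92  89  87  84  81  76  77  69  66  64  60
 81  82  85  88  89  91  95  94  98  97  94  92  91  89  91  92  93  92  90  89  86  85  80  77  75  71  66  63  60  60
 74  78  80  84  84  89  91  90  92  95  93  92  92  92  92  92  92  90  87  88  83  78  77  75  69  67  63  61  59  64
 73  75  78  81  81  83  84  87  88  88  90  89  90  89  90  88  85  86  82  81  79  76  74  70  67  64  61  59  61  75
 83  76  74  78  78  79  81  81  84  86  83  84  86  85  84  84  82  78  80  77  75  74  70  66  64  61  60  62  73  86
```

The bowl patch shows six ball peaks, so all six are in the bowl. Next I put the scoop's lip on the slab and let it flatten.

>>> carry_out:
  translation:
    - [0,0,0.05]
    - [0,0,0.1]
    - [0,0,0.14]
    - [0,0,0.165]
    - [0,0,0.175]
    - [0,0,0.18]
    - [0,0,0.18]
  turn: [0,0,0,0,0,0,0]
  grip: [0,0,0,0,0,0,0]

```text
t: 38.18
tcp_pos: [0.3878, 0.2895, 0.1319]
orientation: [-0.0, 0.17, 0.985, -0.0]
force: [0.2, -0.3, -2.4]
grip_width: 0.0126
grip_force: 58.8
```

>>> carry_out:
  translation:
    - [0,0,0.02]
    - [0.03,0,0.028]
    - [0.065,0,0.035]
    - [0.103,0,0.055]
    - [0.16,0,0.085]
    - [0.217,0,0.115]
    - [0.217,0,0.115]
  turn: [0,0,0,0,0,0,0]
  grip: [0.161,0.161,0.161,0.161,0.161,0.161,0.161]

```text
t: 38.77
tcp_pos: [0.355, 0.3013, 0.1141]
orientation: [-0.001, 0.169, 0.986, 0.0]
force: [-2.9, 0.1, 3.2]
grip_width: 0.0138
grip_force: 8.0
```

```bash
cat > sp.py <<'E'
from pitch import *
c=cam('side');T=cam('top')
plan(.389,.290,.1264,1.228)
s=ctrl.state()['tcp_pos'];fitpitch(c,s+[0,0,.011],-.343)
E
python3 sp.py
```

```text
t 38.87 tcp [0.3565 0.3007 0.1144] ytool 1.2298 R [[-0.942, 0.334], [0.334, 0.942]] w 0.0136 gf 7.5 F [ 0.7 -0.6 -1.8] M [-0.03  0.03 -0.01]
frac [-0.228  0.005 -0.08 ] turn 0.004 q6 [ 0.63 -0.26  1.79  0.    1.62 -0.6 ]
pitch fits [(np.float64(0.094), [0.347, -0.014, -0.013]), (np.float64(0.094), [0.348, -0.014, -0.013]), (np.float64(0.094), [0.35, -0.013, -0.013])] px 1211
```

>>> carry_out:
  translation:
    - [0.05,0,0.03]
    - [0.1,0,0.06]
    - [0.14,0,0.09]
    - [0.18,0,0.12]
    - [0.21,0,0.145]
    - [0.22,0,0.165]
    - [0.22,0,0.165]
  turn: [0,0,0,0,0,0,0]
  grip: [0.161,0.161,0.161,0.161,0.161,0.161,0.161]

```text
t: 39.5
tcp_pos: [0.3251, 0.3117, 0.0893]
orientation: [-0.001, 0.17, 0.985, -0.0]
force: [-0.6, 0.2, 0.5]
grip_width: 0.0141
grip_force: 6.4
```

```bash
python3 sp.py
```

```text
t 39.6 tcp [0.3259 0.3116 0.09  ] ytool 1.2288 R [[-0.942, 0.335], [0.335, 0.942]] w 0.0137 gf 6.3 F [-0.3  0.3 -1.8] M [ 0.02  0.12 -0.02]
frac [-0.444  0.006 -0.243] turn 0.002 q6 [ 0.69 -0.3   1.86  0.    1.58 -0.54]
pitch fits [(np.float64(0.106), [0.045, -0.015, -0.011]), (np.float64(0.106), [0.045, -0.015, -0.01]), (np.float64(0.107), [0.044, -0.015, -0.01])] px 1375
```

Nearly flat (0.045 rad). I lower the last few millimetres, then release.

>>> carry_out:
  translation:
    - [0,0,0.015]
    - [0,0,0.03]
    - [0,0,0.045]
    - [0,0,0.045]
  turn: [0,0,0,0]
  grip: [0.161,0.161,0.161,0.161]

```text
t: 39.98
tcp_pos: [0.3264, 0.3117, 0.0838]
orientation: [0.0, 0.17, 0.985, 0.0]
force: [-1.0, -0.8, 3.5]
grip_width: 0.0139
grip_force: 6.6
```

>>> carry_out:
  translation:
    - [0,0,0]
    - [0,0,0]
    - [0,0,0]
    - [0,0,-0.1]
    - [0,0,-0.3]
    - [0,0,-0.5]
    - [0,0,-0.75]
    - [0,0,-1]
  turn: [0,0,0,0,0,0,0,0]
  grip: [0.2,0.4,0.5,0.5,0.5,0.5,0.5,0.5]

```text
t: 40.65
tcp_pos: [0.3258, 0.3111, 0.234]
orientation: [-0.0, 0.17, 0.985, -0.001]
force: [1.0, 0.3, 0.0]
grip_width: 0.0431
grip_force: 0.0
```

```bash
python3 -c "
from fit import *
S=cam('side');T=cam('top')
plan(.389,.290,.1264,1.228)
for n,c in(('side',S),('top',T)):
    u=px(c,[.385,.29,.02])[0]
    for r in ctrl.trace('scoop',n):
        R=r['rect']
        if R[0]-10<u[0]<R[2]+10 and R[1]-10<u[1]<R[3]+10:
            q=fit([c],[r['pixels'].astype(float)],M['scoop'],[.388,.29,-.343],.01);print(n,round(r['conf'],2),q.x.round(4),round(q.fun,3))
    for r in ctrl.trace('lid',n)[:1]:
        q=fit([c],[r['pixels'].astype(float)],M['lid'],[.616,-.173,-.343],.02);print('lid',n,round(r['conf'],2),q.x.round(4),round(q.fun,3))
    for r in ctrl.trace('slab',n)[:2]: print('slab',n,np.round(r['rect']).tolist(),round(r['conf'],2))
    for r in ctrl.look_for('bowl',n)[:1]: print('bowl',n,np.round(r['rect'],1).tolist(),r['conf'])
"
```

```text
t 40.75 tcp [0.3277 0.3127 0.2406] ytool 1.2283 R [[-0.942, 0.336], [0.336, 0.942]] w 0.0429 gf 0.0 F [ 0.4 -0.1  0.1] M [-0.02 -0.01  0.02]
frac [-0.431 -0.013  0.764] turn 0.001 q6 [ 0.69 -0.32  1.61 -0.    1.84 -0.54]
side 0.64 [ 0.3833  0.2924 -0.3824] 0.072
lid side 0.83 [ 0.6146 -0.1721 -0.3641] 0.057
slab side [352.0, 296.0, 438.0, 356.0] 0.9
bowl side [347.7, 222.3, 393.8, 255.2] 0.74
top 0.91 [ 0.3868  0.2897 -0.3473] 0.576
lid top 0.75 [ 0.6192 -0.1733 -0.341 ] 0.031
slab top [253.0, 264.0, 295.0, 320.0] 0.73
bowl top [339.2, 249.6, 386.2, 287.1] 0.62
```

```bash
python3 -c "
from cell import ctrl
print(ctrl.job_done())"
```

```text
the job is handed in; nothing more can be done
None
```

I handed the job in at about 41 s of the 72 s allowed; by the camera measurements the lid lies flat on the board, all six balls are in the bowl (none are left in the pan), and the scoop is flat on its slab, but the judge returned no verdict.

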